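# Lock the levelling foot of a carton roller stand with its jam nut

## Robot

A 7-joint arm with a two-finger parallel gripper is mounted at the origin on a cart in front of the work surface, level with it; the furniture and walls round the work are solid. World frame = base frame: x ahead of the robot, y to its left, z up, the work surface at z = 0. Lengths are in m, angles in rad, forces in N, time in s.
With the tool pointing down it reaches from about 0.4 to 0.875 m from the base axis. Payload 19.3 kg.
Tool frame: the origin (TCP) lies between the finger pads; the fingertips stand 17 mm ahead of it and the grasp point (between the pads) lies 2 mm behind it; z points along the fingers, x is the direction in which the jaws open and shut, and the axes are right-handed (so a half turn about z gives the same grasp; the last joint's range is limited). The gripper opens to 85 mm and grips with 20 to 120 N. Pads are 22 mm wide; open, the fingers measure 114 mm over their backs; the gripper's body (76 mm by 85 mm) begins 54 mm behind the grasp point. The pads swing forward as they close: fully open they stand 13 mm farther back than shut.
Start: joints at [1.043, 0.521, -0.036, 1.599, 0.021, 1.021, -0.113], TCP at [0.276, -0.561, 0.248] pointing down, gripper open.
Joint ranges: [-2.91, 2.91], [-0.3, 2.13], [-1.5, 1.42], [0.17, 2.43], [-1.26, 4.41], [0.16, 1.93], [-2.52, 2.52]. Speed limits (rad/s): [1.89, 1.89, 2.39, 2.39, 3.01, 3.01, 3.01].

## Interface

Orientations are given as [roll, pitch, yaw] about the fixed x, y, z axes, in that order (R = Rz(yaw) Ry(pitch) Rx(roll)).
In Python, from workcell import bot gives the robot as it stands. The module is installed in compiled form; this text tells all that it offers.
- The arm moves only by the tool arm_command, never from a script. Its argument "targets" is a list of rows, each a list of 6 numbers: the shift along the tool's x, y, z in mm, then the turn, a rotation vector about the tool's x, y, z in degrees. In form: [[x, y, z, wx, wy, wz], ...]. A call has 1 to 8 rows; each row shifts and turns the pose as measured when the row begins, along the tool's axes as they then stand; what a row does not reach is not made up. A row lasts 1/10 s, in which the tool goes at most 50 mm and 8.59 degrees, less where a joint would pass 70% of its speed; a pose out of reach is approached as far as the arm can. A call is refused whole if a number of a shift passes 50 or a number of a turn 8.59, either way. A call with a gripper value outside its range is refused whole. "grip" is the opening in per cent of the stroke, from 0 (shut) to 100 (fully open), set as the call begins (left out, the last holds). The fingers move at their own pace and stop on an object; "grip_force" is the grip in N (left out, the last holds). Time passes only in rows, so rows that do not move let the fingers close. It gives the time, the measured TCP pose, the force and the opening at its end, in the units of the state.
- bot.observe(): the state, without advancing time (a new reading comes with each control period).
- bot.grab_frame(name): name is "scene" or "top" or "wrist"; returns a dict with "color" (480x640x3 uint8, red, green, blue), "depth" (480x640 float32, m along the optical axis (not along the pixel's ray), 0 where there is no reading), "fov_y" (degrees; the focal length in pixels is half the picture's height over the tangent of half this angle, whatever the lens; pixels are square), "cx", "cy" (the principal point, pixels), "R" (3x3) and "t" (3): a world point X has camera coordinates R X + t; the wrist camera has in their place "hand_eye" (4x4, takes a point from camera to tool coordinates, whose origin is the TCP and whose axes are the tool frame's). Camera axes: x right, y down, z forward; pixel columns grow to the right and rows downward; lengths in m; the calibration is good to about 2 mm. A picture is of the moment at which its call begins: read the wrist's pose just before it.
- bot.job_done(): hands the job in, once; it reports no verdict.
The state is a dict: "clock": time; "qpos": joint angles; "qd": joint speeds; "joint_efforts": joint torques, N m; "position": TCP position; "tool_rot": TCP orientation; "force": force on the tool from outside, world axes, zero at the start; "moment": the same for the moment, N m; "grip_width": finger opening in m.
Only numpy, scipy, OpenCV 4.12 (cv2) and the standard library are available. Lean on these libraries where they do the work, as an engineer would, in place of code of your own. Each camera call takes 0.05 s, during which the arm holds its last target. There are 200 camera calls.

## Task

The roller stand has just been levelled and its front right foot now has to be locked. Slide the open-ended spanner along the bench onto the hexagon at the bottom of that foot, with its handle lying against the front left foot, so that the foot cannot turn; then turn the loose jam nut on the foot's stem clockwise until it is tight on its spring washer, at about 0.75 N m and not past 1 N m, without letting the foot turn by more than 15 degrees. Finally draw the spanner off and leave it lying on the bench clear of the foot, and leave the other things on the bench where they are.

Things in the scene. Friction and masses are not known exactly. Their poses are not given: they have to be found in the camera images.
- roller_stand: Dark slate steel stand fixed to the bench: T-shaped base on three levelling feet, aluminium roller (42 mm thick, 180 mm long, top at 209 mm) on a post 105 mm behind the front feet. Origin on the bench midway between the two front feet; x to the stand's rear (away from the robot), y to its left along the front bar, z up.
- foot_bar: Front cross bar of the stand, same origin and axes: 40 mm wide, 188 mm long along y, 36 to 46 mm above the bench, bosses below its ends down to 30 mm. Front feet under it at y = +70 mm (left) and -70 mm (right), each with a 24 mm stem through the bar up to 71 mm. Above the bar all is free within 65 mm of the right stem. The bar does not move.
- brace_foot (a point): Axis of the front left foot, 8.5 mm above the bench. This foot is locked already and does not move; its base is a hexagon 36 mm across flats, on the bench, 15.5 mm high. It is the stop for the spanner's handle: a flat of it meets the handle when the handle points from the right foot 0.209 rad (12 degrees) to the front of the line to this foot.
- foot_axis (a point): Vertical axis of the front right foot (the adjusting screw to be locked), 8.5 mm above the bench. Base: hexagon 36 mm across flats, on the bench, 15.5 mm high, one piece with the threaded stem. Unless held it turns at 0.3 N m, less than the nut needs, so the nut drags it round. Two of its flats are parallel to a spanner handle that points 0.20 rad (+-0.04) to the front of the line to the left foot.
- foot_corner (a point): One corner of the right foot's hexagon, 20.8 mm from its axis, on the top edge: shows whether the foot has turned (15 degrees is 5.5 mm).
- jam_nut: Loose steel hexagon nut on the right foot's stem: 36 mm across flats, 15 mm high, its top at 64 mm (lowest 1.5 mm a round face). Origin: centre of the underside, 49 mm above the bench; x is square to a pair of flats, z up. Right-hand thread: clockwise from above tightens it. How far it is from tight differs (0.5 to 1.7 rad of turn to first touch on the washer, 0.3 to 0.4 rad more to tight) and can only be felt.
- nut_top (a point): Centre of the jam nut's top face; axes as the nut. Loose, the nut turns at 0.4 N m (0.2 to 0.35 is read just after a step). Once it bears on the washer the torque rises by about 1.1 N m per rad; half a second after stopping 0.2 less is read. Let go, it springs back a little but stays tight. Turned to less than 0.6 N m it does not hold; 1.1 N m strains the thread. Hold it centred.
- spring_washer: Brass-coloured conical spring washer between the bar and the jam nut, 39 mm across, 3 mm high, from 46 to 49 mm above the bench; it does not turn. The nut is tight when it presses on this washer. Origin: centre of the underside.
- spanner: Steel open-ended spanner, 0.35 kg, flat on the bench, 12 mm thick. Origin under the jaw's centre; x points out of the open jaw, handle to -x, z up. Jaw 38 mm wide, from its bottom at x = -22 to +15 mm, flared over the last 6 mm; head 67 mm wide, x = -41 to +15 mm; handle 22 mm wide, straight, to x = -240 mm.
- spanner_jaw (a point): Centre of the spanner's jaw, 6 mm above its underside; axes as the spanner. On the 36 mm hexagon the jaw has about 0.1 rad of play either way, and the hexagon's corner meets the jaw's bottom when the centres are 1 to 2 mm apart.
- spanner_grip (a point): Point on the spanner's handle to hold it by, 200 mm from the jaw's centre and 40 mm from the handle's end, 6 mm above the underside; it stays clear of the stand when the spanner is on the foot.
- tape_dispenser: Black bench tape dispenser, 135 x 46 x 74 mm, a bystander, fixed. Origin under its centre.
- box_cutter: Yellow snap-blade cutter, 131 x 18 x 14 mm, blade drawn in, a bystander. Origin under its centre.
- ticket_pad: White pad of tickets, 60 x 85 x 19 mm, a bystander. Origin under its centre.
- ramekin: White ribbed ramekin, 68 mm across, 36 mm high, a bystander, fixed. Origin under its centre.
- marker: Blue marker pen with a white barrel, 126 x 18 x 20 mm, a bystander. Origin under its centre.

How it is judged:
By the outcome, as a careful person would: the job done as asked, in the order asked, and still so for the second after the job is handed in, with the robot touching nothing.
It also fails if it takes over 72 s, if anything falls off the work surface, if the arm or the gripper's body presses on something with over 40 N, if the wrist force passes 120 N, or if a joint passes its speed limit or range.

## Working session

There is one attempt and no reset: what is moved stays moved. The work goes in short steps, Python scripts to look and compute and a tool call to move; the robot and the scene stay as the last step left them, time stands still between calls to the robot, and variables do not carry over. Pictures are saved under pics/ and viewed, about 8 in all and at most 12, crops included, and the job is handed in when it is done.

Besides the shell and the picture viewer there is one more tool, called by a JSON object that holds its "fn" and its "kwargs", one argument or row to a line. arm_command: Moves the arm, as the interface text tells. Its arguments: {"type":"object","properties":{"targets":{"type":"array"},"grip":{"type":"number"},"grip_force":{"type":"number"}},"required":["targets"]}

```bash
mkdir -p pics; cat > h.py <<'E'
import numpy as np, cv2
from workcell import bot
from scipy.spatial.transform import Rotation as Ro
def K(f):
    F=240/np.tan(np.radians(f["fov_y"]/2)); return F,f["cx"],f["cy"]
def cam(f,s=None):
    # returns Rcw, origin in world
    if "R" in f:
        R=np.array(f["R"]);t=np.array(f["t"]); return R.T,-R.T@t
    T=np.eye(4);T[:3,:3]=Ro.from_euler('xyz',s["tool_rot"]).as_matrix();T[:3,3]=s["position"]
    M=T@np.array(f["hand_eye"]); return M[:3,:3],M[:3,3]
def plane(f,px,z,s=None):
    F,cx,cy=K(f);R,o=cam(f,s);px=np.atleast_2d(px).astype(float)
    d=np.c_[(px[:,0]-cx)/F,(px[:,1]-cy)/F,np.ones(len(px))]@R.T
    return o+d*((z-o[2])/d[:,2])[:,None]
def proj(f,X,s=None):
    F,cx,cy=K(f);R,o=cam(f,s);c=(np.atleast_2d(X)-o)@R
    return np.c_[cx+F*c[:,0]/c[:,2],cy+F*c[:,1]/c[:,2]]
def cloud(f,s=None):
    F,cx,cy=K(f);R,o=cam(f,s);v,u=np.mgrid[:480,:640];d=f["depth"]
    P=np.stack([(u-cx)/F*d,(v-cy)/F*d,d],-1)@R.T+o; P[d==0]=np.nan; return P
def shot(n):
    s=bot.observe();f=bot.grab_frame(n);return s,f
def save(f,name): cv2.imwrite('pics/'+name,f["color"][:,:,::-1])
E
python3 - <<'E'
from h import *
import pickle
s=bot.observe();print(s)
D={}
for n in("scene","top","wrist"):
    D[n]=(s,bot.grab_frame(n)); f=D[n][1]; print(n,f["fov_y"],f["cx"],f["cy"],cam(f,s)[1])
    save(f,n+'0.png')
pickle.dump(D,open('d0.pkl','wb'))
E
```

```text
{'clock': 0.0, 'qpos': array([ 1.0427732 ,  0.52202609, -0.03634806,  1.59997429,  0.02117954,
        1.02108235, -0.11280875]), 'qd': array([-0.00083011, -0.00024297,  0.00106792, -0.00065411,  0.00021426,
        0.00094279, -0.00041547]), 'joint_efforts': array([-2.11582687e-04, -9.27092528e+01,  1.98002435e+00, -3.69928944e+01,
        1.78687682e-02,  8.18172324e-03, -8.36879212e-05]), 'position': array([ 0.27610037, -0.56037368,  0.24773002]), 'tool_rot': array([ 3.14154280e+00,  1.10508438e-03, -1.11298534e+00]), 'force': array([-0.35003682, -0.04577388, -0.05054931]), 'moment': array([0.03438372, 0.01664995, 0.00295604]), 'grip_width': 0.08577342254085196}
scene 50.68267054757855 322.40029678347395 235.7672559315931 [0.15513456 0.43128243 0.67286414]
top 45.03221446750822 318.43949880432 244.07756769731148 [ 0.43685425 -0.14183574  1.40596958]
wrist 68.83664313779973 313.4442373041274 242.01394025127885 [ 0.34542183 -0.52546364  0.37362219]
```

View pics/top0.png

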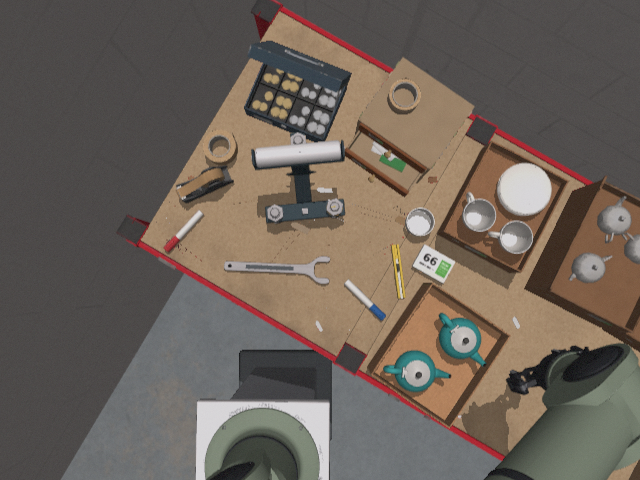

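View pics/scene0.png

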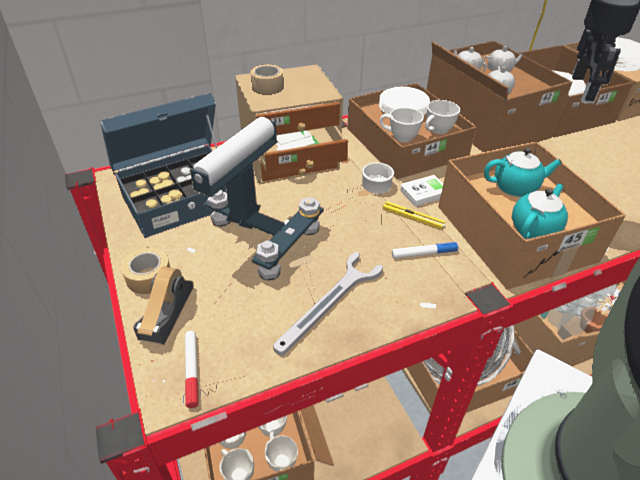

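Top view: stand in the upper middle, with nuts at about (276,211) left and (334,207) right. The spanner lies with its jaw at (318,270) opening to the right and its handle end at (227,266). Next I'll get coarse positions.

```bash
python3 - <<'E'
from h import *
import pickle
D=pickle.load(open('d0.pkl','rb'))
s,f=D["top"]; np.set_printoptions(precision=4,suppress=True)
for n,p,z in[("nutL",(276,211),.07),("nutR",(334,207),.07),("jaw",(318,270),.012),("end",(227,266),.012),("tape",(205,183),.07),("redmark",(184,230),.01),("bluemark",(365,300),.01),("cutter",(398,271),.01),("ramekin",(420,222),.036)]:
    print(n,plane(f,p,z)[0])
P=cloud(f);print(P[211,276],P[207,334],P[270,318],P[266,240])
c=f["color"].astype(int);m=((P[...,2]>.007)&(P[...,2]<.025)).astype(np.uint8)
m[:,:215]=0;m[:,340:]=0;m[:250]=0;m[290:]=0
q=np.argwhere(m)[:,::-1];X=plane(f,q,.012)[:,:2];print(len(X),cv2.minAreaRect(X.astype(np.float32)))
s,f=D["scene"]
for X in[plane(D["top"][1],(334,207),.071)[0],plane(D["top"][1],(276,211),.071)[0]]:print(proj(f,X))
E
```

```text
nutL [ 0.5991 -0.0334  0.07  ]
nutR [ 0.6091 -0.1681  0.07  ]
jaw [ 0.4639 -0.1314  0.012 ]
end [0.4722 0.0879 0.012 ]
tape [0.6638 0.1329 0.07  ]
redmark [0.5588 0.194  0.01  ]
bluemark [ 0.3927 -0.2446  0.01  ]
cutter [ 0.4627 -0.324   0.01  ]
ramekin [ 0.5788 -0.373   0.036 ]
[ 0.5995 -0.0332  0.0667] [ 0.6088 -0.168   0.073 ] [ 0.4641 -0.1313 -0.0002] [0.4723 0.0563 0.0138]
940 ((0.46679770946502686, -0.04027335345745087), (0.0815848857164383, 0.27016890048980713), 3.368569850921631)
[[310.3972 200.4571]]
[[268.0506 241.5131]]
```

```bash
cat >> h.py <<'E'
def plan(tp,yaw,n,s=None):
    """n rows from measured pose to target position (m), tool down with yaw"""
    s=s or bot.observe();R=Ro.from_euler('xyz',s["tool_rot"]);p=np.array(s["position"]);T=Ro.from_euler('xyz',[np.pi,0,yaw])
    w=(R.inv()*T).as_rotvec();d=(np.array(tp)-p)/n;rows=[]
    for i in range(n):
        Ri=R*Ro.from_rotvec(w*i/n);rows.append([round(v,1) for v in Ri.inv().apply(d)*1000]+[round(v,2) for v in np.degrees(w/n)])
    print(rows)
E
python3 - <<'E'
from h import *
import pickle
D=pickle.load(open('d0.pkl','rb'));print(np.round(D["wrist"][1]["hand_eye"],3).tolist())
plan([.49,-.06,.31],0,16)
E
```

```text
[[1.0, 0.002, -0.001, -0.001], [-0.001, 0.953, 0.304, -0.078], [0.001, -0.304, 0.953, -0.126], [0.0, 0.0, 0.0, 1.0]]
[[np.float64(-22.2), np.float64(-25.8), np.float64(-3.9), np.float64(-0.0), np.float64(0.0), np.float64(-3.99)], [np.float64(-20.3), np.float64(-27.3), np.float64(-3.9), np.float64(-0.0), np.float64(0.0), np.float64(-3.99)], [np.float64(-18.4), np.float64(-28.6), np.float64(-3.9), np.float64(-0.0), np.float64(0.0), np.float64(-3.99)], [np.float64(-16.3), np.float64(-29.8), np.float64(-3.9), np.float64(-0.0), np.float64(0.0), np.float64(-3.99)], [np.float64(-14.2), np.float64(-30.9), np.float64(-3.9), np.float64(-0.0), np.float64(0.0), np.float64(-3.99)], [np.float64(-12.0), np.float64(-31.8), np.float64(-3.9), np.float64(-0.0), np.float64(0.0), np.float64(-3.99)], [np.float64(-9.8), np.float64(-32.6), np.float64(-3.9), np.float64(-0.0), np.float64(0.0), np.float64(-3.99)], [np.float64(-7.5), np.float64(-33.2), np.float64(-3.9), np.float64(-0.0), np.float64(0.0), np.float64(-3.99)], [np.float64(-5.2), np.float64(-33.6), np.float64(-3.9), np.float64(-0.0), np.float64(0.0), np.float64(-3.99)], [np.float64(-2.8), np.float64(-33.9), np.float64(-3.9), np.float64(-0.0), np.float64(0.0), np.float64(-3.99)], [np.float64(-0.5), np.float64(-34.0), np.float64(-3.9), np.float64(-0.0), np.float64(0.0), np.float64(-3.99)], [np.float64(1.9), np.float64(-34.0), np.float64(-3.9), np.float64(-0.0), np.float64(0.0), np.float64(-3.99)], [np.float64(4.3), np.float64(-33.7), np.float64(-3.9), np.float64(-0.0), np.float64(0.0), np.float64(-3.99)], [np.float64(6.6), np.float64(-33.4), np.float64(-3.9), np.float64(-0.0), np.float64(0.0), np.float64(-3.99)], [np.float64(8.9), np.float64(-32.8), np.float64(-3.9), np.float64(-0.0), np.float64(0.0), np.float64(-3.99)], [np.float64(11.2), np.float64(-32.1), np.float64(-3.9), np.float64(-0.0), np.float64(0.0), np.float64(-3.99)]]
```

{"fn": "arm_command", "kwargs": {
  "targets": [
    [-20,-26,-10,0,0,-4],
    [-20,-27,-10,0,0,-4],
    [-18,-29,-10,0,0,-4],
    [-16,-30,-10,0,0,-4],
    [-14,-31,-10,0,0,-4],
    [-12,-32,-8,0,0,-4],
    [-10,-33,-4,0,0,-4],
    [-8,-33,-4,0,0,-4]
  ]
}}

```text
clock: 0.95
position: [0.3833, -0.305, 0.3137]
tool_rot: [3.141, 0.005, -0.54]
force: [1.1, -0.3, 0.1]
grip_width: 0.0852
```

{"fn": "arm_command", "kwargs": {
  "targets": [
    [-5,-34,0,0,0,-4],
    [-3,-34,0,0,0,-4],
    [0,-34,0,0,0,-4],
    [2,-34,0,0,0,-4],
    [4,-34,0,0,0,-4],
    [7,-33,0,0,0,-4],
    [9,-33,0,0,0,-4],
    [11,-32,0,0,0,-4]
  ]
}}

```text
clock: 1.75
position: [0.4863, -0.041, 0.3144]
tool_rot: [-3.141, 0.004, 0.041]
force: [0.6, -0.7, -0.0]
grip_width: 0.0854
```

```bash
python3 - <<'E'
from h import *
import pickle
s=bot.observe();print(s["clock"],s["position"],s["tool_rot"],s["qpos"])
s,f=shot("wrist");pickle.dump((s,f),open('d1.pkl','wb'));save(f,'w1.png')
plan([.53,-.05,.31],0,4)
E
```

```text
1.75 [ 0.48629237 -0.04099443  0.31443182] [-3.14086901  0.00363338  0.04104393] [ 0.39074359  0.26491668 -0.5210852   1.84349113  0.14758855  1.07520423
 -0.14515713]
[[np.float64(10.4), np.float64(4.2), np.float64(1.1), np.float64(-0.04), np.float64(0.04), np.float64(0.73)], [np.float64(10.4), np.float64(4.0), np.float64(1.1), np.float64(-0.04), np.float64(0.04), np.float64(0.73)], [np.float64(10.5), np.float64(3.9), np.float64(1.1), np.float64(-0.04), np.float64(0.04), np.float64(0.73)], [np.float64(10.5), np.float64(3.8), np.float64(1.1), np.float64(-0.04), np.float64(0.04), np.float64(0.73)]]
```

View pics/w1.png

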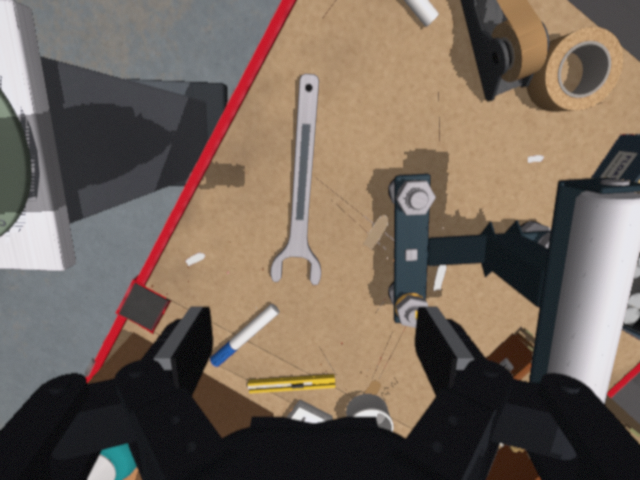

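Wrist view: the spanner runs from its handle end (309,76) to the jaw (296,272). Left stem is at (418,198), right stem at (412,313). I'll extract these precisely.

```bash
cat >> h.py <<'E'
def spanner(f,s,box=None):
    hsv=cv2.cvtColor(f["color"],cv2.COLOR_RGB2HSV)
    m=((hsv[...,1]<60)&(hsv[...,2]>75)).astype(np.uint8)
    if box:
        k=np.zeros_like(m);k[box[1]:box[3],box[0]:box[2]]=1;m*=k
    m=cv2.morphologyEx(m,cv2.MORPH_CLOSE,np.ones((5,5)))
    cs,_=cv2.findContours(m,cv2.RETR_EXTERNAL,cv2.CHAIN_APPROX_NONE)
    c=max(cs,key=cv2.contourArea)
    mm=np.zeros_like(m);cv2.drawContours(mm,[c],-1,1,-1)
    X=plane(f,np.argwhere(mm)[:,::-1],.012,s)[:,:2]
    return X,m
def spanner_pose(X):
    c,sz,_=cv2.minAreaRect(X.astype(np.float32)*1000); 
    mu=X.mean(0);u=np.linalg.svd(X-mu,full_matrices=False)[2][0]
    for _ in range(4):
        n=np.array([-u[1],u[0]]);a=(X-mu)@u;b=(X-mu)@n
        # orientation: wider end is head -> +u
        if np.ptp(b[a>a.max()-.05])<np.ptp(b[a<a.min()+.05]): u=-u;continue
        h=a.min();k=[];
        for q in np.arange(h+.02,h+.17,.004):
            w=(a>q)&(a<q+.004);k.append((q+.002,(b[w].max()+b[w].min())/2))
        k=np.array(k);g,i=np.polyfit(k[:,0],k[:,1],1)
        o=mu+n*i;u=u+n*g;u/=np.linalg.norm(u);mu=o
    n=np.array([-u[1],u[0]]);a=(X-mu)@u;b=(X-mu)@n
    print("len",np.ptp(a)*1e3,"headw",np.ptp(b)*1e3,"rect",sz)
    end=a.min(); tip=a.max(); jaw=mu+u*(end+.240); jaw2=mu+u*(tip-.015)
    return jaw,jaw2,u,mu+u*(end+.040)
E
python3 - <<'E'
from h import *
s,f=shot("wrist");print(s["position"],s["tool_rot"])
np.set_printoptions(precision=4,suppress=True)
X,m=spanner(f,s,(250,60,335,295));print(spanner_pose(X))
# stems: bright gray blobs in the bar area
hsv=cv2.cvtColor(f["color"],cv2.COLOR_RGB2HSV)
v=cv2.GaussianBlur(hsv[...,2],(3,3),0)
for n,b in(("L",(380,160,450,230)),("R",(380,275,445,335))):
    cr=np.ascontiguousarray(f["color"][b[1]:b[3],b[0]:b[2]]);cv2.imwrite(f"pics/c{n}.png",cv2.resize(cr,None,fx=6,fy=6,interpolation=cv2.INTER_CUBIC)[:,:,::-1])
a=cv2.imread('pics/cL.png');b=cv2.imread('pics/cR.png');H=max(a.shape[0],b.shape[0])
pad=lambda i:cv2.copyMakeBorder(i,0,H-i.shape[0],0,0,cv2.BORDER_CONSTANT)
cv2.imwrite('pics/stems.png',np.hstack([pad(a),pad(b)])[:, :800])
import pickle;pickle.dump((s,f),open('d2.pkl','wb'))
E
```

```text
[ 0.48774189 -0.03546674  0.31460156] [-3.13843791e+00  2.42934414e-03  5.11985526e-02]
len 255.56706079680347 headw 66.95626069091844 rect (66.4551010131836, 256.7712707519531)
(array([ 0.4649, -0.1417]), array([ 0.4649, -0.1422]), array([-0.0367, -0.9993]), array([0.4723, 0.0582]))
```

View pics/stems.png

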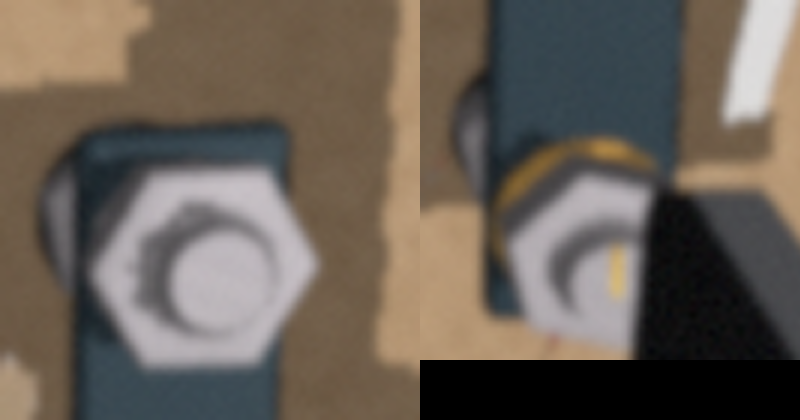

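Crop: left stem top is near full-image (417,207). The right one, near (411,322), is partly hidden by a finger. I'll shift right and forward to see both stems clear.

{"fn": "arm_command", "kwargs": {
  "targets": [
    [20,18,0,0,0,0.7],
    [20,18,0,0,0,0.7],
    [20,18,0,0,0,0.7],
    [20,18,0,0,0,0.7],
    [0,0,0,0,0,0],
    [0,0,0,0,0,0]
  ]
}}

```text
clock: 2.45
position: [0.5709, -0.1107, 0.3128]
tool_rot: [-3.14, 0.006, -0.004]
force: [0.2, 0.5, 0.5]
grip_width: 0.0855
```

```bash
python3 - <<'E'
from h import *
import pickle
s,f=shot("wrist");print(s["clock"],s["position"],s["tool_rot"],s["qpos"])
pickle.dump((s,f),open('d3.pkl','wb'));save(f,'w3.png')
d2=pickle.load(open('d2.pkl','rb'))
np.set_printoptions(precision=4,suppress=True)
L=plane(d2[1],(417,207),.071,d2[0])[0];R=plane(d2[1],(410.8,322.5),.071,d2[0])[0];print(L,R,np.linalg.norm(L-R))
p=proj(f,[L,R],s);print(p)
c=(p.mean(0)).astype(int);x0=max(0,c[0]-66);y0=max(0,c[1]-100)
cr=f["color"][y0:y0+200,x0:x0+133];print("crop",x0,y0)
cv2.imwrite('pics/stems3.png',cv2.resize(cr,None,fx=3,fy=3,interpolation=cv2.INTER_CUBIC)[:,:,::-1])
E
```

```text
2.45 [ 0.57092646 -0.11066837  0.3127559 ] [-3.14008915  0.00572889 -0.00390904] [ 0.41994509  0.42404626 -0.46165336  1.61723848  0.20012179  1.15358155
 -0.09275303]
[ 0.5972 -0.0284  0.071 ] [ 0.6096 -0.1678  0.071 ] 0.1399492066992555
[[341.7396 126.9841]
 [350.0809 258.3198]]
crop 279 92
```

View pics/stems3.png

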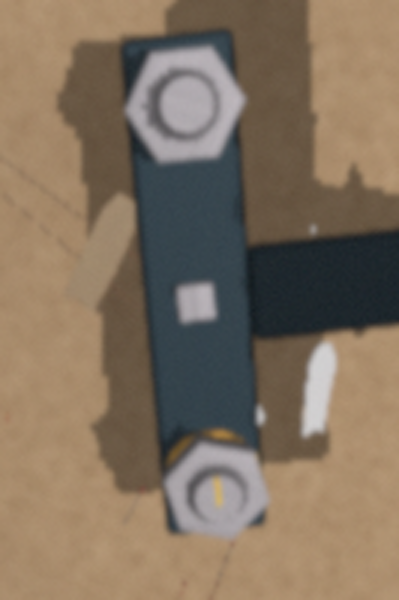

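```bash
cat >> h.py <<'E'
def hexnut(f,s,c,z=.064,r=26):
    c=np.array(c);hsv=cv2.cvtColor(f["color"],cv2.COLOR_RGB2HSV)
    m=((hsv[...,1]<40)&(hsv[...,2]>125)).astype(np.uint8)
    k=np.zeros_like(m);cv2.circle(k,tuple(int(v) for v in c),r,1,-1);m*=k
    m=cv2.morphologyEx(m,cv2.MORPH_CLOSE,np.ones((3,3)))
    cs,_=cv2.findContours(m,cv2.RETR_EXTERNAL,cv2.CHAIN_APPROX_NONE);q=cv2.convexHull(max(cs,key=cv2.contourArea))[:,0]
    X=plane(f,q,z,s)[:,:2];ct=(X.max(0)+X.min(0))/2
    th=np.radians(np.arange(0,60,.5));W=[]
    best=None
    for t in th:
        w=[];o=[]
        for j in range(3):
            d=np.array([np.cos(t+j*np.pi/3),np.sin(t+j*np.pi/3)]);a=X@d;w.append(np.ptp(a));o.append((d,(a.max()+a.min())/2))
        if best is None or sum(w)<best[0]: best=(sum(w),t,w,o)
    A=np.array([d for d,_ in best[3]]);b=[v for _,v in best[3]]
    return np.linalg.lstsq(A,b,rcond=None)[0],np.degrees(best[1]),np.array(best[2])*1e3
E
python3 - <<'E'
from h import *
import pickle
np.set_printoptions(precision=4,suppress=True)
s,f=pickle.load(open('d3.pkl','rb'))
L=plane(f,(341.7,126.3),.071,s)[0];R=plane(f,(352,256.7),.071,s)[0];print(L,R,np.linalg.norm(L-R))
print(hexnut(f,s,(352,257)),hexnut(f,s,(342,126)))
L=(L+[.5972,-.0284,.071])/2;R=(R+[.6096,-.1678,.071])/2
d=(L-R)[:2];d/=np.linalg.norm(d);print("R",R,"L",L,"line yaw",np.degrees(np.arctan2(d[1],d[0])))
for a in(.2,.209):
    h=Ro.from_euler('z',a).apply([*d,0])[:2]  # to the front = ccw (toward -x)
    print("handle dir",h,"yaw",np.degrees(np.arctan2(h[1],h[0])),"final grip",R[:2]+h*.2015,"stage grip(jaw 55mm off)",R[:2]+h*.255)
plan([.4723,.0582,.12],np.radians(-2.1),7)
E
```

```text
[ 0.5972 -0.0278  0.071 ] [ 0.6116 -0.1659  0.071 ] 0.13888608684844517
(array([ 0.6112, -0.1672]), np.float64(20.0), array([35.547 , 36.2117, 36.0849])) (array([ 0.5965, -0.0279]), np.float64(35.0), array([35.8512, 35.7742, 35.5197]))
R [ 0.6106 -0.1669  0.071 ] L [ 0.5972 -0.0281  0.071 ] line yaw 95.52920059371661
handle dir [-0.2922  0.9564] yaw 106.98835649633308 final grip [0.5517 0.0258] stage grip(jaw 55mm off) [0.5361 0.077 ]
handle dir [-0.3008  0.9537] yaw 107.50401851195082 final grip [0.55   0.0253] stage grip(jaw 55mm off) [0.5339 0.0763]
[[np.float64(-14.0), np.float64(-24.1), np.float64(27.6), np.float64(-0.01), np.float64(0.05), np.float64(0.27)], [np.float64(-14.2), np.float64(-24.0), np.float64(27.6), np.float64(-0.01), np.float64(0.05), np.float64(0.27)], [np.float64(-14.3), np.float64(-23.9), np.float64(27.6), np.float64(-0.01), np.float64(0.05), np.float64(0.27)], [np.float64(-14.4), np.float64(-23.9), np.float64(27.6), np.float64(-0.01), np.float64(0.05), np.float64(0.27)], [np.float64(-14.6), np.float64(-23.8), np.float64(27.6), np.float64(-0.01), np.float64(0.05), np.float64(0.27)], [np.float64(-14.7), np.float64(-23.8), np.float64(27.6), np.float64(-0.01), np.float64(0.05), np.float64(0.27)], [np.float64(-14.8), np.float64(-23.7), np.float64(27.6), np.float64(-0.01), np.float64(0.05), np.float64(0.27)]]
```

{"fn": "arm_command", "kwargs": {
  "targets": [
    [-20,-35,33,0,0,0.5],
    [-20,-35,33,0,0,0.5],
    [-20,-35,33,0,0,0.5],
    [-20,-35,33,0,0,0.5],
    [-18,-28,33,0,0,0.5],
    [0,0,25,0,0,0],
    [0,0,0,0,0,0],
    [0,0,0,0,0,0]
  ],
  "grip": 60
}}

```text
clock: 3.3
position: [0.4726, 0.0594, 0.1264]
tool_rot: [-3.141, 0.001, -0.048]
force: [-0.2, 0.4, -0.3]
grip_width: 0.0513
```

```bash
python3 -c "
from h import *
s=bot.observe();print(s['clock'],s['position'],s['tool_rot'],s['grip_width'],s['force'])
plan([.4723,.0582,.020],np.radians(-2.1),5)"
```

```text
3.3 [0.47257866 0.05940315 0.12636433] [-3.14075491e+00  6.71097642e-04 -4.81097290e-02] 0.05126471339526047 [-0.17830833  0.39566668 -0.25969795]
[[np.float64(-0.0), np.float64(0.3), np.float64(21.3), np.float64(-0.01), np.float64(0.01), np.float64(-0.13)], [np.float64(-0.0), np.float64(0.3), np.float64(21.3), np.float64(-0.01), np.float64(0.01), np.float64(-0.13)], [np.float64(-0.0), np.float64(0.3), np.float64(21.3), np.float64(-0.01), np.float64(0.01), np.float64(-0.13)], [np.float64(-0.0), np.float64(0.2), np.float64(21.3), np.float64(-0.01), np.float64(0.01), np.float64(-0.13)], [np.float64(-0.0), np.float64(0.2), np.float64(21.3), np.float64(-0.01), np.float64(0.01), np.float64(-0.13)]]
```

{"fn": "arm_command", "kwargs": {
  "targets": [
    [0,0,25,0,0,-0.3],
    [0,0,25,0,0,-0.3],
    [0,0,25,0,0,0],
    [0,0,20,0,0,0],
    [0,0,5,0,0,0],
    [0,0,0,0,0,0],
    [0,0,0,0,0,0]
  ]
}}

```text
clock: 4.0
position: [0.4807, 0.056, 0.0333]
tool_rot: [-3.14, -0.015, -0.045]
force: [0.9, -0.1, -0.4]
grip_width: 0.0515
```

{"fn": "arm_command", "kwargs": {
  "targets": [
    [-8,-2,8,0,0.8,-0.5],
    [0,0,3,0,0,0],
    [0,0,1,0,0,0],
    [0,0,0,0,0,0]
  ]
}}

```text
clock: 4.4
position: [0.4761, 0.0579, 0.025]
tool_rot: [-3.14, -0.035, -0.039]
force: [0.3, 0.2, -0.1]
grip_width: 0.0513
```

{"fn": "arm_command", "kwargs": {
  "targets": [
    [-4,0,3,0,-2,0],
    [0,0,2,0,0,0],
    [0,0,0,0,0,0],
    [0,0,0,0,0,0]
  ]
}}

```text
clock: 4.8
position: [0.4739, 0.0578, 0.0211]
tool_rot: [-3.139, -0.002, -0.04]
force: [-0.0, -0.6, 0.6]
grip_width: 0.0512
```

{"fn": "arm_command", "kwargs": {
  "targets": [
    [0,0,0,0,0,0],
    [0,0,0,0,0,0],
    [0,0,0,0,0,0],
    [0,0,0,0,0,0],
    [0,0,0,0,0,0]
  ],
  "grip": 0,
  "grip_force": 60
}}

```text
clock: 5.3
position: [0.4739, 0.0578, 0.0217]
tool_rot: [-3.14, -0.004, -0.04]
force: [0.1, 0.2, -0.5]
grip_width: 0.0199
```

```bash
cat >> h.py <<'E'
def spat(s=None,tool_off=None):
    """jaw pose assuming spanner rigidly in grip: grip 200 mm from jaw, handle dir = tool yaw+90"""
    s=s or bot.observe();y=s["tool_rot"][2]
    h=np.array([-np.sin(y),np.cos(y)]);return s["position"][:2]-.2*h,np.degrees(y)+90
E
python3 - <<'E'
from h import *
s=bot.observe();print(s['clock'],s['position'],s['tool_rot'],s['grip_width'],s['force'])
print(spat(s))
h=np.array([np.cos(np.radians(107.3)),np.sin(np.radians(107.3))])
g=np.array([.6109,-.167])+h*.260;print("stage",g)
plan([*g,s['position'][2]],np.radians(17.3),8)
E
```

```text
5.3 [0.47393891 0.05782196 0.02172548] [-3.13962645 -0.00361535 -0.03978603] 0.019885576322589277 [ 0.10327305  0.22013802 -0.45359032]
(array([ 0.4659838 , -0.14201976]), np.float64(87.72042851082057))
stage [0.53358253 0.08123781]
[[np.float64(7.3), np.float64(-3.2), np.float64(0.0), np.float64(-0.01), np.float64(-0.03), np.float64(-2.45)], [np.float64(7.5), np.float64(-2.9), np.float64(0.0), np.float64(-0.01), np.float64(-0.03), np.float64(-2.45)], [np.float64(7.6), np.float64(-2.6), np.float64(0.0), np.float64(-0.01), np.float64(-0.03), np.float64(-2.45)], [np.float64(7.7), np.float64(-2.3), np.float64(0.0), np.float64(-0.01), np.float64(-0.03), np.float64(-2.45)], [np.float64(7.8), np.float64(-1.9), np.float64(0.0), np.float64(-0.01), np.float64(-0.03), np.float64(-2.45)], [np.float64(7.8), np.float64(-1.6), np.float64(0.0), np.float64(-0.01), np.float64(-0.03), np.float64(-2.45)], [np.float64(7.9), np.float64(-1.3), np.float64(0.0), np.float64(-0.01), np.float64(-0.03), np.float64(-2.45)], [np.float64(8.0), np.float64(-0.9), np.float64(0.0), np.float64(-0.01), np.float64(-0.03), np.float64(-2.45)]]
```

{"fn": "arm_command", "kwargs": {
  "targets": [
    [7,-4,0,0,0,-2.5],
    [7.5,-3,0,0,0,-2.5],
    [7.5,-3,0,0,0,-2.5],
    [7.5,-3,0,0,0,-2.5],
    [8,-2,0,0,0,-2.5],
    [8,-2,0,0,0,-2.5],
    [0,0,0,0,0,0],
    [0,0,0,0,0,0]
  ]
}}

```text
clock: 6.1
position: [0.5158, 0.0761, 0.0217]
tool_rot: [3.139, 0.004, 0.228]
force: [-1.8, -1.0, 2.7]
grip_width: 0.02
```

```bash
cat >> h.py <<'E'
Rf=np.array([.6109,-.167])
def st(off=.06,yaw=17.9,n=4,z=.021):
    s=bot.observe();print(s['clock'],s['position'].round(4),s['tool_rot'].round(4),s['force'].round(1),s['moment'].round(2))
    j,a=spat(s);h=np.array([-np.sin(np.radians(yaw)),np.cos(np.radians(yaw))]);r=j-Rf
    print("jaw",j.round(4),"dir",round(a,2),"back(mm)",r@h*1e3,"front perp(mm)",(r@[-h[1],h[0]])*1e3)
    plan([*(Rf+h*(.2+off)),z],np.radians(yaw),n,s)
E
python3 -c "
from h import *
st()"
```

```text
6.1 [0.5158 0.0761 0.0217] [3.1388 0.0043 0.2283] [-1.8 -1.   2.7] [-0.07  0.21  0.15]
jaw [ 0.561  -0.1188] dir 103.08 back(mm) 61.2392557445001 front perp(mm) 32.63025550390666
[[np.float64(4.0), np.float64(-0.2), np.float64(0.2), np.float64(0.04), np.float64(0.06), np.float64(-1.2)], [np.float64(4.0), np.float64(-0.1), np.float64(0.2), np.float64(0.04), np.float64(0.06), np.float64(-1.2)], [np.float64(4.0), np.float64(-0.0), np.float64(0.2), np.float64(0.04), np.float64(0.06), np.float64(-1.2)], [np.float64(4.0), np.float64(0.0), np.float64(0.2), np.float64(0.04), np.float64(0.06), np.float64(-1.2)]]
```

{"fn": "arm_command", "kwargs": {
  "targets": [
    [4,0,0,0,0,-1.6],
    [4,0,0,0,0,-1.6],
    [4,0,0,0,0,-1.6],
    [3.5,0,0,0,0,0],
    [0,0,0,0,0,0],
    [0,0,0,0,0,0]
  ]
}}

```text
clock: 6.7
position: [0.5263, 0.0782, 0.0218]
tool_rot: [3.137, 0.013, 0.311]
force: [0.0, 0.0, -0.3]
grip_width: 0.02
```

```bash
python3 - <<'E'
from h import *
st()
np.set_printoptions(precision=4,suppress=True)
s,f=shot("wrist");save(f,'w4.png')
s2,g=shot("scene");save(g,'s4.png')
import pickle;pickle.dump((s,f,g),open('d4.pkl','wb'))
E
```

```text
6.7 [0.5263 0.0782 0.0218] [3.1369 0.0132 0.3113] [ 0.   0.  -0.3] [ 0.08 -0.11 -0.04]
jaw [ 0.5875 -0.1122] dir 107.83 back(mm) 59.32212466531056 front perp(mm) 5.407800607354903
[[np.float64(1.3), np.float64(-0.2), np.float64(0.2), np.float64(0.07), np.float64(0.19), np.float64(-0.02)], [np.float64(1.3), np.float64(-0.2), np.float64(0.2), np.float64(0.07), np.float64(0.19), np.float64(-0.02)], [np.float64(1.3), np.float64(-0.2), np.float64(0.2), np.float64(0.07), np.float64(0.19), np.float64(-0.02)], [np.float64(1.3), np.float64(-0.2), np.float64(0.2), np.float64(0.07), np.float64(0.19), np.float64(-0.02)]]
```

View pics/w4.png

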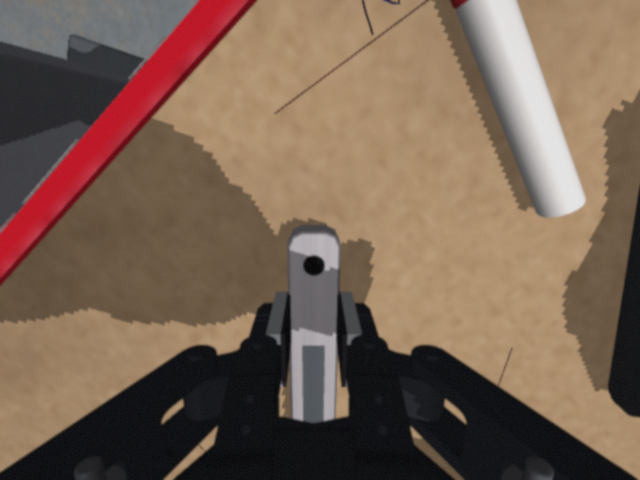

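The wrist view shows the grip centred on the handle, clear of the red marker. Next: 5 mm lateral move, then slide forward.

{"fn": "arm_command", "kwargs": {
  "targets": [
    [3,6,0,0,0.5,0],
    [2.4,7,0,0,0.5,0],
    [0,7,0,0,0,0],
    [0,0,0,0,0,0],
    [0,0,0,0,0,0]
  ]
}}

```text
clock: 7.3
position: [0.538, 0.0597, 0.0217]
tool_rot: [3.138, -0.005, 0.312]
force: [-0.8, 4.4, 2.1]
grip_width: 0.02
```

```bash
python3 -c "
from h import *
st(.0015)"
```

```text
7.3 [0.538  0.0597 0.0217] [ 3.1377 -0.0054  0.3119] [-0.8  4.4  2.1] [ 0.75  0.32 -0.  ]
jaw [ 0.5994 -0.1306] dir 107.87 back(mm) 38.16299335968638 front perp(mm) -0.209459713211093
[[np.float64(-0.1), np.float64(9.2), np.float64(0.2), np.float64(0.06), np.float64(-0.08), np.float64(-0.01)], [np.float64(-0.1), np.float64(9.2), np.float64(0.2), np.float64(0.06), np.float64(-0.08), np.float64(-0.01)], [np.float64(-0.1), np.float64(9.2), np.float64(0.2), np.float64(0.06), np.float64(-0.08), np.float64(-0.01)], [np.float64(-0.1), np.float64(9.2), np.float64(0.2), np.float64(0.06), np.float64(-0.08), np.float64(-0.01)]]
```

{"fn": "arm_command", "kwargs": {
  "targets": [
    [0,5,0,0,0,0],
    [0,5,0,0,0,0],
    [0,0,0,0,0,0]
  ]
}}

```text
clock: 7.6
position: [0.5412, 0.0497, 0.0217]
tool_rot: [3.138, -0.005, 0.312]
force: [0.9, -1.5, 1.2]
grip_width: 0.02
```

{"fn": "arm_command", "kwargs": {
  "targets": [
    [0,5,0,0,0,0],
    [0,4,0,0,0,0],
    [0,0,0,0,0,0]
  ]
}}

```text
clock: 7.9
position: [0.5443, 0.0403, 0.0217]
tool_rot: [3.138, -0.005, 0.312]
force: [1.2, 0.2, 1.3]
grip_width: 0.0202
```

```bash
python3 -c "
from h import *
st(.0015)"
```

```text
7.9 [0.5443 0.0403 0.0217] [ 3.1379 -0.0053  0.3122] [1.2 0.2 1.3] [ 0.18 -0.   -0.01]
jaw [ 0.6057 -0.15  ] dir 107.89 back(mm) 17.72185705892217 front perp(mm) -0.3020481467169859
[[np.float64(-0.1), np.float64(4.1), np.float64(0.2), np.float64(0.05), np.float64(-0.08), np.float64(-0.0)], [np.float64(-0.1), np.float64(4.1), np.float64(0.2), np.float64(0.05), np.float64(-0.08), np.float64(-0.0)], [np.float64(-0.1), np.float64(4.1), np.float64(0.2), np.float64(0.05), np.float64(-0.08), np.float64(-0.0)], [np.float64(-0.1), np.float64(4.1), np.float64(0.2), np.float64(0.05), np.float64(-0.08), np.float64(-0.0)]]
```

{"fn": "arm_command", "kwargs": {
  "targets": [
    [0,4,0,0,0,0],
    [0,4,0,0,0,0],
    [0,0,0,0,0,0]
  ]
}}

```text
clock: 8.2
position: [0.5469, 0.032, 0.0217]
tool_rot: [3.138, -0.005, 0.312]
force: [-0.0, -1.5, 1.0]
grip_width: 0.0199
```

{"fn": "arm_command", "kwargs": {
  "targets": [
    [0,3,0,0,0,0],
    [0,2.5,0,0,0,0],
    [0,0,0,0,0,0]
  ]
}}

```text
clock: 8.5
position: [0.5487, 0.0263, 0.0217]
tool_rot: [3.138, -0.005, 0.312]
force: [0.8, 1.1, 0.8]
grip_width: 0.0202
```

```bash
python3 -c "
from h import *
st(.0015)"
```

```text
8.5 [0.5487 0.0263 0.0217] [ 3.138  -0.0051  0.3123] [0.8 1.1 0.8] [0.22 0.04 0.04]
jaw [ 0.6102 -0.164 ] dir 107.89 back(mm) 3.0901245386296106 front perp(mm) -0.21031568340259676
[[np.float64(-0.1), np.float64(0.4), np.float64(0.2), np.float64(0.05), np.float64(-0.07), np.float64(-0.0)], [np.float64(-0.1), np.float64(0.4), np.float64(0.2), np.float64(0.05), np.float64(-0.07), np.float64(-0.0)], [np.float64(-0.1), np.float64(0.4), np.float64(0.2), np.float64(0.05), np.float64(-0.07), np.float64(-0.0)], [np.float64(-0.1), np.float64(0.4), np.float64(0.2), np.float64(0.05), np.float64(-0.07), np.float64(-0.0)]]
```

{"fn": "arm_command", "kwargs": {
  "targets": [
    [0,1,0,0,0,0],
    [0,1,0,0,0,0]
  ]
}}

```text
clock: 8.7
position: [0.5492, 0.0246, 0.0216]
tool_rot: [3.138, -0.005, 0.313]
force: [-1.5, 3.8, 0.4]
grip_width: 0.0201
```

{"fn": "arm_command", "kwargs": {
  "targets": [
    [0,1,0,0,0,0],
    [0,1,0,0,0,0]
  ]
}}

```text
clock: 8.9
position: [0.5498, 0.0228, 0.0217]
tool_rot: [3.138, -0.005, 0.313]
force: [-1.6, 2.7, 0.7]
grip_width: 0.0201
```

{"fn": "arm_command", "kwargs": {
  "targets": [
    [0,1,0,0,0,0],
    [0,1,0,0,0,0]
  ]
}}

```text
clock: 9.1
position: [0.5503, 0.0215, 0.0217]
tool_rot: [3.139, -0.005, 0.313]
force: [-4.3, 9.7, 1.9]
grip_width: 0.02
```

{"fn": "arm_command", "kwargs": {
  "targets": [
    [0,1,0,0,0,0],
    [0,0,0,0,0,0]
  ]
}}

```text
clock: 9.3
position: [0.5502, 0.0216, 0.0217]
tool_rot: [3.141, -0.005, 0.314]
force: [-1.2, 1.2, 2.0]
grip_width: 0.0201
```

Jaw bottom touched (9.7 N). Now swing the handle towards the left foot until it touches.

{"fn": "arm_command", "kwargs": {
  "targets": [
    [1.5,-0.5,0,0,0,0.4],
    [1.5,0,0,0,0,0.4]
  ]
}}

```text
clock: 9.5
position: [0.5509, 0.0219, 0.0216]
tool_rot: [3.14, -0.0, 0.299]
force: [-13.6, 1.9, 16.3]
grip_width: 0.0198
```

{"fn": "arm_command", "kwargs": {
  "targets": [
    [1.5,0,0,0,0,0.4],
    [0,0,0,0,0,0]
  ]
}}

```text
clock: 9.7
position: [0.5508, 0.0219, 0.0217]
tool_rot: [3.139, 0.003, 0.293]
force: [1.6, 3.7, -0.6]
grip_width: 0.02
```

```bash
python3 -c "
from h import *
st(.0015)"
```

```text
9.7 [0.5508 0.0219 0.0217] [3.1389 0.0032 0.2928] [ 1.6  3.7 -0.6] [ 0.79 -0.34  0.58]
jaw [ 0.6085 -0.1696] dir 106.78 back(mm) -1.7647752654341302 front perp(mm) 3.060671365227953
[[np.float64(-0.2), np.float64(-0.8), np.float64(0.2), np.float64(0.04), np.float64(0.05), np.float64(-0.28)], [np.float64(-0.2), np.float64(-0.8), np.float64(0.2), np.float64(0.04), np.float64(0.05), np.float64(-0.28)], [np.float64(-0.2), np.float64(-0.8), np.float64(0.2), np.float64(0.04), np.float64(0.05), np.float64(-0.28)], [np.float64(-0.2), np.float64(-0.8), np.float64(0.2), np.float64(0.04), np.float64(0.05), np.float64(-0.28)]]
```

Handle is stopped by the left foot (13.6 N). Release and rise.

{"fn": "arm_command", "kwargs": {
  "targets": [
    [0,0,0,0,0,0],
    [0,0,0,0,0,0],
    [0,0,0,0,0,0]
  ],
  "grip": 60
}}

```text
clock: 10.0
position: [0.5512, 0.0207, 0.0216]
tool_rot: [3.138, 0.003, 0.291]
force: [-0.1, 0.6, -0.5]
grip_width: 0.0511
```

{"fn": "arm_command", "kwargs": {
  "targets": [
    [0,0,-10,0,0,0],
    [0,0,-30,0,0,0],
    [0,0,-45,0,0,0],
    [0,0,-45,0,0,0],
    [0,0,-45,0,0,0],
    [0,0,-45,0,0,0],
    [0,0,-10,0,0,0]
  ]
}}

```text
clock: 10.7
position: [0.55, 0.0219, 0.2626]
tool_rot: [3.139, 0.007, 0.293]
force: [0.7, 0.6, -1.3]
grip_width: 0.0513
```

```bash
python3 - <<'E'
from h import *
import pickle
s=bot.observe();print(s["clock"],s["position"],s["tool_rot"],s["qpos"],s["grip_width"])
s,f=shot("wrist");g=shot("scene")[1];pickle.dump((s,f,g),open('d5.pkl','wb'))
a=cv2.resize(g["color"][160:300,200:400],None,fx=2.8,fy=2.8,interpolation=cv2.INTER_CUBIC)
b=cv2.resize(f["color"],(523,392));cv2.imwrite('pics/v5.png',np.vstack([a[:,:523],b])[:800,:,::-1] if 0 else np.hstack([cv2.resize(a,(400,280)),cv2.resize(f["color"],(400,300))[:280]])[:,:,::-1])
plan([.6109,-.167,.22],np.radians(20),8)
E
```

```text
10.7 [0.55003223 0.02186139 0.26258651] [3.13866844 0.00653553 0.29268135] [ 0.30972429  0.44838687 -0.62596151  1.75484306  0.30216941  1.0421221
 -0.13265813] 0.051252543646780564
[[np.float64(0.6), np.float64(24.7), np.float64(5.0), np.float64(0.02), np.float64(0.07), np.float64(-0.41)], [np.float64(0.4), np.float64(24.8), np.float64(5.0), np.float64(0.02), np.float64(0.07), np.float64(-0.41)], [np.float64(0.3), np.float64(24.8), np.float64(5.0), np.float64(0.02), np.float64(0.07), np.float64(-0.41)], [np.float64(0.1), np.float64(24.8), np.float64(5.0), np.float64(0.02), np.float64(0.07), np.float64(-0.41)], [np.float64(-0.1), np.float64(24.8), np.float64(5.0), np.float64(0.02), np.float64(0.07), np.float64(-0.41)], [np.float64(-0.3), np.float64(24.8), np.float64(5.0), np.float64(0.02), np.float64(0.07), np.float64(-0.41)], [np.float64(-0.5), np.float64(24.8), np.float64(5.0), np.float64(0.02), np.float64(0.07), np.float64(-0.41)], [np.float64(-0.6), np.float64(24.8), np.float64(5.0), np.float64(0.02), np.float64(0.07), np.float64(-0.41)]]
```

View pics/v5.png

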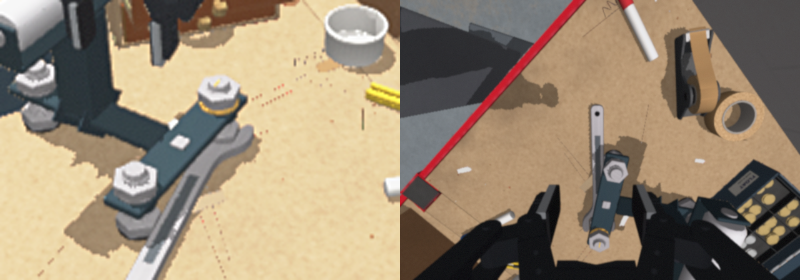

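The spanner jaw is on the right foot, with the handle lying against the left foot. Measure the nut again in this frame (around (317,384)) and plan the approach at yaw 80°.

```bash
python3 - <<'E'
from h import *
import pickle
s,f,g=pickle.load(open('d5.pkl','rb'))
np.set_printoptions(precision=4,suppress=True)
p=proj(f,[[.6109,-.167,.064]],s)[0];print(p)
print(hexnut(f,s,p,r=34))
save({"color":f["color"]},'x5.png')
plan([.611,-.168,.22],np.radians(80),8)
E
```

```text
[318.1135 388.9012]
(array([ 0.6109, -0.166 ]), np.float64(18.5), array([35.1646, 36.1859, 35.5345]))
[[np.float64(0.6), np.float64(24.9), np.float64(5.0), np.float64(-0.02), np.float64(0.07), np.float64(-7.91)], [np.float64(-2.8), np.float64(24.7), np.float64(5.0), np.float64(-0.02), np.float64(0.07), np.float64(-7.91)], [np.float64(-6.2), np.float64(24.1), np.float64(5.0), np.float64(-0.02), np.float64(0.07), np.float64(-7.91)], [np.float64(-9.5), np.float64(23.0), np.float64(5.0), np.float64(-0.02), np.float64(0.07), np.float64(-7.91)], [np.float64(-12.5), np.float64(21.5), np.float64(5.0), np.float64(-0.02), np.float64(0.07), np.float64(-7.91)], [np.float64(-15.4), np.float64(19.5), np.float64(5.0), np.float64(-0.02), np.float64(0.07), np.float64(-7.91)], [np.float64(-17.9), np.float64(17.2), np.float64(5.0), np.float64(-0.02), np.float64(0.07), np.float64(-7.91)], [np.float64(-20.1), np.float64(14.6), np.float64(5.0), np.float64(-0.02), np.float64(0.07), np.float64(-7.91)]]
```

{"fn": "arm_command", "kwargs": {
  "targets": [
    [1,25,5,0,0,-8],
    [-3,25,5,0,0,-8],
    [-6,24,5,0,0,-8],
    [-9,23,5,0,0,-8],
    [-12,22,5,0,0,-8],
    [-15,20,5,0,0,-8],
    [-18,17,5,0,0,-8],
    [-20,15,5,0,0,-8]
  ],
  "grip": 85
}}

```text
clock: 11.6
position: [0.6149, -0.1692, 0.2101]
tool_rot: [-3.124, 0.005, 1.458]
force: [0.0, 0.0, -0.4]
grip_width: 0.0726
```

{"fn": "arm_command", "kwargs": {
  "targets": [
    [0,0,0,0,0,0],
    [0,0,0,0,0,0]
  ]
}}

```text
clock: 11.8
position: [0.6136, -0.1725, 0.2057]
tool_rot: [-3.118, 0.004, 1.458]
force: [-0.4, 1.0, 0.3]
grip_width: 0.0728
```

```bash
cat >>h.py <<'E'
def nt(z,yaw=79.3,n=1):
    s=bot.observe();print(s['clock'],s['position'].round(4),s['tool_rot'].round(4),s['force'].round(1),s['moment'].round(2),s['qpos'].round(2))
    plan([.611,-.1665,z],np.radians(yaw),n,s)
E
python3 -c "
from h import *
nt(.1,n=4)"
```

```text
11.8 [ 0.6136 -0.1725  0.2057] [-3.1182  0.0037  1.4582] [-0.4  1.   0.3] [0.07 0.02 0.04] [ 0.68  0.71 -0.81  1.56  0.55  1.14  1.2 ]
[[np.float64(1.5), np.float64(-0.2), np.float64(26.4), np.float64(-0.33), np.float64(0.07), np.float64(1.06)], [np.float64(1.5), np.float64(-0.4), np.float64(26.4), np.float64(-0.33), np.float64(0.07), np.float64(1.06)], [np.float64(1.4), np.float64(-0.6), np.float64(26.4), np.float64(-0.33), np.float64(0.07), np.float64(1.06)], [np.float64(1.4), np.float64(-0.7), np.float64(26.4), np.float64(-0.33), np.float64(0.07), np.float64(1.06)]]
```

{"fn": "arm_command", "kwargs": {
  "targets": [
    [1.5,0,26,-0.4,0,1],
    [1.5,-0.4,26,-0.4,0,1],
    [1.5,-0.6,26,-0.4,0,1],
    [1.5,-0.7,26,-0.3,0,1],
    [0,0,0,0,0,0],
    [0,0,0,0,0,0]
  ]
}}

```text
clock: 12.4
position: [0.6093, -0.1611, 0.0972]
tool_rot: [3.141, 0.003, 1.382]
force: [0.9, -0.9, 0.4]
grip_width: 0.0724
```

```bash
python3 -c "
from h import *
nt(.075,n=2)"
```

```text
12.4 [ 0.6093 -0.1611  0.0972] [3.1406e+00 3.0000e-03 1.3821e+00] [ 0.9 -0.9  0.4] [0.05 0.   0.05] [ 0.62  0.81 -0.72  1.67  0.66  0.91  1.03]
[[np.float64(-2.5), np.float64(1.3), np.float64(11.1), np.float64(0.03), np.float64(0.09), np.float64(-0.06)], [np.float64(-2.5), np.float64(1.3), np.float64(11.1), np.float64(0.03), np.float64(0.09), np.float64(-0.06)]]
```

{"fn": "arm_command", "kwargs": {
  "targets": [
    [-3,1,11,0,0,0],
    [-2.5,1,11,0,0,0],
    [0,0,5,0,0,0],
    [0,0,0,0,0,0],
    [0,0,0,0,0,0]
  ]
}}

```text
clock: 12.9
position: [0.6117, -0.1677, 0.071]
tool_rot: [3.137, 0.003, 1.382]
force: [-0.2, -0.2, 0.3]
grip_width: 0.0726
```

```bash
python3 -c "
from h import *
nt(.066,n=1)"
```

```text
12.9 [ 0.6117 -0.1677  0.071 ] [3.1375 0.0034 1.3817] [-0.2 -0.2  0.3] [-0.02 -0.02 -0.05] [ 0.62  0.85 -0.7   1.67  0.69  0.87  1.01]
[[np.float64(1.0), np.float64(-0.9), np.float64(5.0), np.float64(0.24), np.float64(0.2), np.float64(-0.13)]]
```

{"fn": "arm_command", "kwargs": {
  "targets": [
    [1,-1,4,0.2,0.2,0],
    [0,0,0,0,0,0],
    [0,0,0,0,0,0],
    [0,0,0,0,0,0],
    [0,0,0,0,0,0]
  ],
  "grip": 0,
  "grip_force": 30
}}

```text
clock: 13.4
position: [0.6111, -0.1681, 0.0687]
tool_rot: [3.14, 0.002, 1.38]
force: [-0.6, -1.6, 0.1]
grip_width: 0.0463
```

```bash
python3 -c "
from h import *
nt(.067,n=1)"
```

```text
13.4 [ 0.6111 -0.1681  0.0687] [3.1400e+00 2.1000e-03 1.3798e+00] [-0.6 -1.6  0.1] [ 0.06  0.   -0.16] [ 0.62  0.85 -0.7   1.67  0.69  0.87  1.01]
[[np.float64(1.6), np.float64(-0.4), np.float64(1.7), np.float64(0.09), np.float64(0.12), np.float64(-0.24)]]
```

{"fn": "arm_command", "kwargs": {
  "targets": [
    [0,0,1.5,0,0,0],
    [0,0,0,0,0,0],
    [0,0,0,0,0,0],
    [0,0,0,0,0,0]
  ]
}}

```text
clock: 13.8
position: [0.6111, -0.1681, 0.0687]
tool_rot: [3.14, 0.003, 1.379]
force: [-0.7, 0.4, 2.5]
grip_width: 0.0462
```

```bash
python3 -c "
from h import *
print(bot.observe()['grip_width']);nt(.067,n=1)"
```

```text
0.04623494611047839
13.8 [ 0.6111 -0.1681  0.0687] [3.1399e+00 3.0000e-03 1.3794e+00] [-0.7  0.4  2.5] [ 0.12  0.24 -0.14] [ 0.62  0.85 -0.69  1.67  0.69  0.87  1.01]
[[np.float64(1.6), np.float64(-0.4), np.float64(1.7), np.float64(0.1), np.float64(0.17), np.float64(-0.27)]]
```

Fingers stalled at 46 mm, which is wrong for a 36 mm nut. I'll look.

```bash
python3 - <<'E'
from h import *
s,g=shot("scene");f=shot("wrist")[1];t=shot("top")[1]
p=proj(g,[[.611,-.167,.06]])[0].astype(int);print(p)
a=cv2.resize(g["color"][p[1]-70:p[1]+50,p[0]-60:p[0]+60],(400,400),interpolation=cv2.INTER_CUBIC)
b=cv2.resize(f["color"][300:480,230:410],(400,400),interpolation=cv2.INTER_CUBIC)
cv2.imwrite('pics/v6.png',np.hstack([a,b])[:,:,::-1]);print(s["joint_efforts"].round(2))
E
```

```text
[309 204]
[  -0.69 -103.93  -17.77  -25.84    0.23   -0.38    0.11]
```

View pics/v6.png

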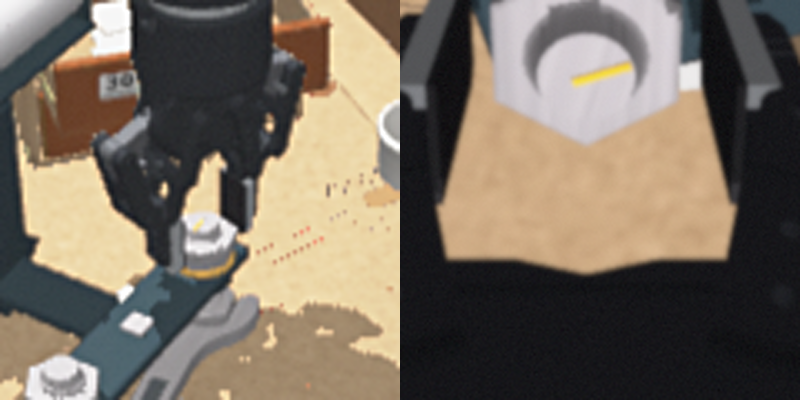

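The right view shows the nut flats parallel to the fingers and both still open, about 5 mm gap each. The left view suggests a fingertip is on the bar. Raise 4 mm and see whether they close.

{"fn": "arm_command", "kwargs": {
  "targets": [
    [0,0,-4,0,0,0],
    [0,0,0,0,0,0],
    [0,0,0,0,0,0]
  ]
}}

```text
clock: 14.25
position: [0.6093, -0.1673, 0.0724]
tool_rot: [-3.139, 0.002, 1.378]
force: [-5.7, -3.3, 8.8]
grip_width: 0.0432
```

{"fn": "arm_command", "kwargs": {
  "targets": [
    [1,0,-4,0,0,0],
    [0,0,0,0,0,0],
    [0,0,0,0,0,0]
  ]
}}

```text
clock: 14.55
position: [0.6119, -0.1681, 0.0819]
tool_rot: [3.138, 0.005, 1.377]
force: [-3.2, -2.4, -16.2]
grip_width: 0.0215
```

```bash
python3 - <<'E'
from h import *
nt(.067,n=1)
f=shot("wrist")[1];P=cloud(f,bot.observe())
g=shot("scene")[1];Q=cloud(g)
# fingertip points: dark points near TCP from both cameras, lowest z outside nut
for n,c,im in(("w",P,f),("s",Q,g)):
    p=c.reshape(-1,3);d=p-[.611,-.167,0]
    for sg in(1,-1):
        a=sg*(d[:,:2]@[.185,.983])
        k=(a>.019)&(a<.06)&(abs(d[:,:2]@[.983,-.185])<.015)&(p[:,2]>.048)&(p[:,2]<.12)
        z=np.sort(p[k,2]);print(n,sg,len(z),z[:8].round(4), np.sort(a[k])[:8].round(4))
E
```

```text
14.55 [ 0.6119 -0.1681  0.0819] [3.1378 0.0054 1.3771] [ -3.2  -2.4 -16.2] [-0.53  0.59 -0.1 ] [ 0.62  0.84 -0.7   1.67  0.67  0.89  1.02]
[[np.float64(1.4), np.float64(-1.3), np.float64(14.9), np.float64(0.21), np.float64(0.31), np.float64(-0.4)]]
w 1 2843 [0.0708 0.071  0.071  0.0715 0.0717 0.0718 0.0718 0.0719] [0.019  0.019  0.019  0.019  0.019  0.0191 0.0191 0.0191]
w -1 2658 [0.0528 0.0542 0.0553 0.0574 0.058  0.0592 0.0595 0.061 ] [0.019 0.019 0.019 0.019 0.019 0.019 0.019 0.019]
s 1 177 [0.0482 0.0484 0.0556 0.0628 0.07   0.0706 0.0717 0.0724] [0.0191 0.0192 0.0192 0.0193 0.0193 0.0193 0.0193 0.0194]
s -1 70 [0.0632 0.0737 0.0752 0.0767 0.0811 0.0829 0.0869 0.0877] [0.019  0.0191 0.0193 0.0196 0.0199 0.0203 0.0206 0.0207]
```

{"fn": "arm_command", "kwargs": {
  "targets": [
    [0,0,-1,0,0,0],
    [0,0,0,0,0,0],
    [0,0,0,0,0,0]
  ],
  "grip": 60,
  "grip_force": 60
}}

```text
clock: 14.95
position: [0.6125, -0.1678, 0.083]
tool_rot: [3.137, 0.005, 1.377]
force: [0.7, -0.5, -0.2]
grip_width: 0.0515
```

```bash
python3 - <<'E'
from h import *
import pickle
nt(.070,n=1);s=bot.observe();print(s['grip_width'])
f=shot("wrist")[1];g=shot("scene")[1];P=cloud(f,s);Q=cloud(g)
pickle.dump((s,f,g),open('d7.pkl','wb'))
T=Ro.from_euler('xyz',s["tool_rot"])
for n,c in(("w",P),("s",Q)):
    q=T.inv().apply(c.reshape(-1,3)-s["position"])*1e3;q=q[np.isfinite(q[:,0])]
    for sg in(1,-1):
        for lo,hi in((20,26),(26,32),(32,40),(40,50)):
            k=(sg*q[:,0]>lo)&(sg*q[:,0]<hi)&(abs(q[:,1])<12)&(q[:,2]<29)&(q[:,2]>-40)
            if k.sum()>3: print(n,sg,lo,k.sum(),"ahead max",np.sort(q[k,2])[-4:].round(1))
p=proj(g,[[.611,-.167,.06]])[0].astype(int)
a=cv2.resize(g["color"][p[1]-45:p[1]+35,p[0]-40:p[0]+40],(400,400),interpolation=cv2.INTER_CUBIC)
b=cv2.resize(f["color"][260:480,210:430],(400,400),interpolation=cv2.INTER_CUBIC)
cv2.imwrite('pics/v7.png',np.hstack([a,b])[:,:,::-1])
E
```

```text
14.95 [ 0.6125 -0.1678  0.083 ] [3.1366 0.0047 1.3775] [ 0.7 -0.5 -0.2] [0.02 0.04 0.04] [ 0.62  0.84 -0.7   1.67  0.67  0.89  1.02]
[[np.float64(1.1), np.float64(-1.8), np.float64(13.0), np.float64(0.28), np.float64(0.27), np.float64(-0.38)]]
0.05149564495397915
w 1 26 1972 ahead max [13.  13.  13.4 13.7]
w 1 32 751 ahead max [ 8.5  8.6  9.1 10. ]
w 1 40 847 ahead max [-17.9 -12.7 -11.7  -4.6]
w -1 20 1262 ahead max [13.1 13.2 13.4 13.6]
w -1 26 873 ahead max [9.3 9.4 9.6 9.8]
w -1 32 867 ahead max [6.9 7.  7.  7.3]
w -1 40 679 ahead max [-28.  -27.7 -27.2 -27. ]
s 1 20 6 ahead max [-18.5  -6.7   9.6  12.7]
s 1 26 58 ahead max [ 8.1  8.7 10.8 13.9]
s 1 32 127 ahead max [ 8.1 10.3 11.2 12.3]
s 1 40 26 ahead max [-4.9 -4.2 -3.1 -2.6]
s -1 20 110 ahead max [12.3 12.5 13.2 13.4]
s -1 26 113 ahead max [11.4 11.7 12.  15.7]
s -1 32 25 ahead max [-3.9 -0.9 -0.7  0.1]
s -1 40 19 ahead max [-31.5 -30.9 -30.1 -30. ]
```

View pics/v7.png

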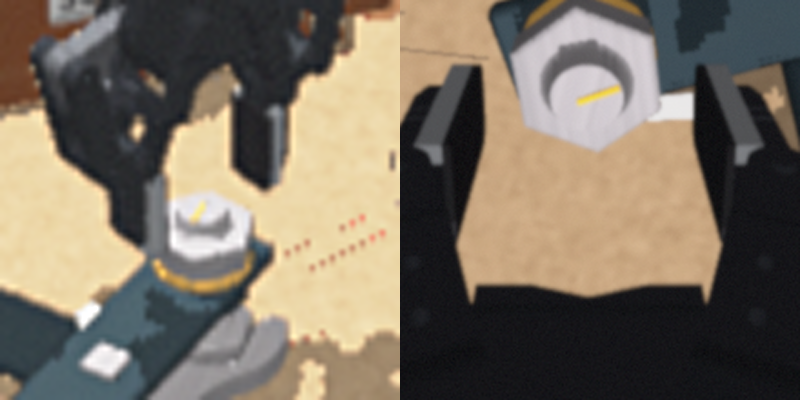

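The nut is now rotated a little relative to the fingers, so it had been touched; the tips are about 13.5 mm ahead at this opening. Re-measure the nut yaw in this frame.

```bash
python3 - <<'E'
from h import *
import pickle
s,f,g=pickle.load(open('d7.pkl','rb'));np.set_printoptions(precision=4,suppress=True)
p=proj(f,[[.611,-.1665,.064]],s)[0];print(p)
for r in(52,60,70):
    print(hexnut(f,s,p,r=r))
T=Ro.from_euler('xyz',s["tool_rot"])
for z in(0,13.5):print("mid pads",z,proj(f,s["position"]+T.apply([[-.0257,0.011,z/1e3],[.0257,0.011,z/1e3],[-.0257,-0.011,z/1e3],[.0257,-0.011,z/1e3]]),s).round(0).tolist())
E
```

```text
[314.26   305.2575]
(array([ 0.6121, -0.1647]), np.float64(27.0), array([40.5136, 41.8353, 35.7432]))
(array([ 0.6128, -0.1635]), np.float64(27.0), array([42.8166, 44.5374, 35.7432]))
(array([ 0.6128, -0.1635]), np.float64(27.0), array([42.8166, 44.5374, 35.7432]))
mid pads 0 [[250.0, 354.0], [373.0, 354.0], [248.0, 307.0], [376.0, 307.0]]
mid pads 13.5 [[256.0, 336.0], [368.0, 336.0], [253.0, 292.0], [371.0, 292.0]]
```

{"fn": "arm_command", "kwargs": {
  "targets": [
    [1,-1,0,0.3,0.3,-4.3],
    [0,0,4,0,0,-4.3],
    [0,0,4,0,0,0],
    [0,0,4,0,0,0],
    [0,0,0,0,0,0],
    [0,0,0,0,0,0]
  ],
  "grip": 60
}}

```text
clock: 15.65
position: [0.6116, -0.1669, 0.0696]
tool_rot: [-3.14, -0.0, 1.527]
force: [0.3, -0.6, 1.0]
grip_width: 0.0513
```

```bash
python3 -c "
from h import *
nt(.070,87.5);print(bot.observe()['grip_width'])"
```

```text
15.65 [ 0.6116 -0.1669  0.0696] [-3.1404e+00 -1.0000e-04  1.5272e+00] [ 0.3 -0.6  1. ] [-0.28 -0.12 -0.  ] [ 0.64  0.87 -0.73  1.67  0.71  0.89  1.14]
[[np.float64(0.4), np.float64(-0.6), np.float64(-0.4), np.float64(-0.07), np.float64(-0.01), np.float64(0.0)]]
0.051280083354927064
```

{"fn": "arm_command", "kwargs": {
  "targets": [
    [0,-0.5,0,0,0,0],
    [0,0,0,0,0,0],
    [0,0,0,0,0,0]
  ],
  "grip": 45
}}

```text
clock: 15.95
position: [0.6116, -0.1683, 0.0711]
tool_rot: [3.141, 0.003, 1.524]
force: [0.3, -1.0, -4.8]
grip_width: 0.0438
```

{"fn": "arm_command", "kwargs": {
  "targets": [
    [0,0,0,0,0,0],
    [0,0,0,0,0,0],
    [0,0,0,0,0,0]
  ],
  "grip": 0
}}

```text
clock: 16.25
position: [0.6116, -0.1682, 0.071]
tool_rot: [3.141, 0.003, 1.524]
force: [-0.3, -2.0, 0.5]
grip_width: 0.0441
```

```bash
python3 -c "
from h import *
nt(.070,87.5);print(bot.observe()['grip_width'])"
```

```text
16.25 [ 0.6116 -0.1682  0.071 ] [3.1415e+00 2.8000e-03 1.5242e+00] [-0.3 -2.   0.5] [-0.55  0.03  0.2 ] [ 0.64  0.86 -0.73  1.67  0.71  0.89  1.14]
[[np.float64(1.7), np.float64(-0.6), np.float64(1.0), np.float64(0.01), np.float64(0.16), np.float64(-0.17)]]
0.04405361696542936
```

The fingers clamp firmly on the aligned flats; the odd width reading is likely finger tilt. Raise the grip force and try a small turn, checking the moment.

{"fn": "arm_command", "kwargs": {
  "targets": [
    [0,0,0,0,0,0],
    [0,0,0,0,0,0],
    [0,0,0,0,0,3],
    [0,0,0,0,0,3],
    [0,0,0,0,0,3]
  ],
  "grip": 0,
  "grip_force": 90
}}

```text
clock: 16.75
position: [0.6116, -0.1682, 0.0715]
tool_rot: [3.141, 0.003, 1.363]
force: [-0.6, -1.1, 1.1]
grip_width: 0.042
```

```bash
python3 - <<'E'
from h import *
nt(.070,75);s=bot.observe();print(s['grip_width'])
s,f=shot("wrist")
import pickle;pickle.dump((s,f),open('d8.pkl','wb'))
b=cv2.resize(f["color"][240:480,190:450],(520,480),interpolation=cv2.INTER_CUBIC)
cv2.imwrite('pics/v8.png',b[:,:,::-1])
E
```

```text
16.75 [ 0.6116 -0.1682  0.0715] [3.1409e+00 2.7000e-03 1.3628e+00] [-0.6 -1.1  1.1] [-0.55  0.18  0.32] [ 0.62  0.85 -0.69  1.67  0.68  0.88  1.  ]
[[np.float64(1.6), np.float64(-0.9), np.float64(1.4), np.float64(0.04), np.float64(0.16), np.float64(3.08)]]
0.04196183725759952
```

View pics/v8.png

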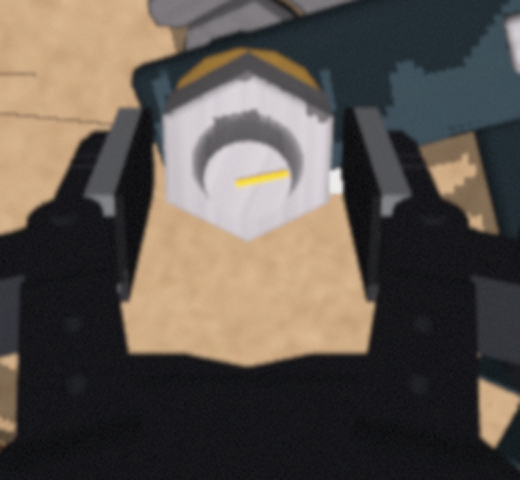

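The nut turns with the fingers (flats aligned) and the moment is 0.32, as expected for a loose nut. Continue.

{"fn": "arm_command", "kwargs": {
  "targets": [
    [0,0,0.3,0,0,5],
    [0,0,0,0,0,5],
    [0,0,0,0,0,5],
    [0,0,0,0,0,5]
  ]
}}

```text
clock: 17.2
position: [0.6116, -0.1681, 0.0714]
tool_rot: [3.14, 0.002, 1.004]
force: [-0.1, -1.1, -0.4]
grip_width: 0.0425
```

```bash
python3 -c "
from h import *
nt(.071,60);s=bot.observe();print(s['grip_width'])"
```

```text
17.2 [ 0.6116 -0.1681  0.0714] [3.1399e+00 2.4000e-03 1.0040e+00] [-0.1 -1.1 -0.4] [-0.53  0.13  0.41] [ 0.57  0.83 -0.61  1.67  0.61  0.84  0.69]
[[np.float64(1.0), np.float64(-1.4), np.float64(0.4), np.float64(0.1), np.float64(0.14), np.float64(-2.47)]]
0.042512697265375175
```

{"fn": "arm_command", "kwargs": {
  "targets": [
    [0,0,0,0,0,4],
    [0,0,0,0,0,4],
    [0,0,0,0,0,0]
  ]
}}

```text
clock: 17.5
position: [0.6116, -0.168, 0.0714]
tool_rot: [3.139, 0.002, 0.86]
force: [-0.2, -1.9, 0.3]
grip_width: 0.0424
```

```bash
cat > m.py <<'E'
from h import *
s=bot.observe();print(s['clock'],s['position'].round(4),np.degrees(s['tool_rot'][2]).round(2),s['force'].round(1),"M",s['moment'].round(3),s['grip_width'].round(4),s['qpos'][-1].round(2))
E
python3 m.py
```

```text
Traceback (most recent call last):
  File "m.py", line 2, in <module>
    s=bot.observe();print(s['clock'],s['position'].round(4),np.degrees(s['tool_rot'][2]).round(2),s['force'].round(1),"M",s['moment'].round(3),s['grip_width'].round(4),s['qpos'][-1].round(2))
                                                                                                                                               ^^^^^^^^^^^^^^^^^^^^^
AttributeError: 'float' object has no attribute 'round'
```

{"fn": "arm_command", "kwargs": {
  "targets": [
    [0,0,0,0,0,4],
    [0,0,0,0,0,4],
    [0,0,0,0,0,0]
  ]
}}

```text
clock: 17.8
position: [0.6116, -0.168, 0.0714]
tool_rot: [3.139, 0.002, 0.725]
force: [0.2, -2.2, 0.6]
grip_width: 0.0423
```

```bash
python3 m.py
```

```text
Traceback (most recent call last):
  File "m.py", line 2, in <module>
    s=bot.observe();print(s['clock'],s['position'].round(4),np.degrees(s['tool_rot'][2]).round(2),s['force'].round(1),"M",s['moment'].round(3),s['grip_width'].round(4),s['qpos'][-1].round(2))
                                                                                                                                               ^^^^^^^^^^^^^^^^^^^^^
AttributeError: 'float' object has no attribute 'round'
```

{"fn": "arm_command", "kwargs": {
  "targets": [
    [0,0,0,0,0,4],
    [0,0,0,0,0,4],
    [0,0,0,0,0,0]
  ]
}}

```text
clock: 18.1
position: [0.6117, -0.168, 0.0714]
tool_rot: [3.139, 0.002, 0.594]
force: [-0.4, -1.7, 1.2]
grip_width: 0.0424
```

```bash
python3 m.py
```

```text
Traceback (most recent call last):
  File "m.py", line 2, in <module>
    s=bot.observe();print(s['clock'],s['position'].round(4),np.degrees(s['tool_rot'][2]).round(2),s['force'].round(1),"M",s['moment'].round(3),s['grip_width'].round(4),s['qpos'][-1].round(2))
                                                                                                                                               ^^^^^^^^^^^^^^^^^^^^^
AttributeError: 'float' object has no attribute 'round'
```

```bash
sed -i "s/s\['grip_width'\].round(4)/round(s['grip_width'],4)/" m.py; python3 m.py
```

```text
18.1 [ 0.6117 -0.168   0.0714] 34.03 [-0.4 -1.7  1.2] M [-0.571  0.25  -0.165] 0.0424 0.35
```

{"fn": "arm_command", "kwargs": {
  "targets": [
    [0,0,0,0,0,3],
    [0,0,0,0,0,3]
  ]
}}

```text
clock: 18.3
position: [0.6117, -0.1679, 0.0714]
tool_rot: [3.139, 0.002, 0.497]
force: [-0.7, -2.2, 1.0]
grip_width: 0.0425
```

```bash
python3 m.py
```

```text
18.3 [ 0.6117 -0.1679  0.0714] 28.5 [-0.7 -2.2  1. ] M [-0.555  0.329  0.388] 0.0425 0.27
```

{"fn": "arm_command", "kwargs": {
  "targets": [
    [0,0,0,0,0,3],
    [0,0,0,0,0,3]
  ]
}}

```text
clock: 18.5
position: [0.6117, -0.1679, 0.0714]
tool_rot: [3.139, 0.001, 0.399]
force: [-0.2, -1.9, 1.9]
grip_width: 0.0425
```

```bash
python3 m.py
```

```text
18.5 [ 0.6117 -0.1679  0.0714] 22.88 [-0.2 -1.9  1.9] M [-0.514  0.332  0.368] 0.0425 0.19
```

{"fn": "arm_command", "kwargs": {
  "targets": [
    [0,0,0,0,0,3],
    [0,0,0,0,0,3]
  ]
}}

```text
clock: 18.7
position: [0.6117, -0.1679, 0.0714]
tool_rot: [3.139, 0.001, 0.301]
force: [0.1, -2.0, 2.3]
grip_width: 0.0424
```

```bash
python3 m.py
```

```text
18.7 [ 0.6117 -0.1679  0.0714] 17.26 [ 0.1 -2.   2.3] M [-0.504  0.353  0.435] 0.0424 0.11
```

{"fn": "arm_command", "kwargs": {
  "targets": [
    [0,0,0,0,0,3],
    [0,0,0,0,0,3]
  ]
}}

```text
clock: 18.9
position: [0.6118, -0.1679, 0.0714]
tool_rot: [3.139, 0.001, 0.203]
force: [0.1, -3.4, 1.7]
grip_width: 0.0424
```

```bash
python3 m.py
```

```text
18.9 [ 0.6118 -0.1679  0.0714] 11.63 [ 0.1 -3.4  1.7] M [-0.438  0.35   0.391] 0.0424 0.03
```

{"fn": "arm_command", "kwargs": {
  "targets": [
    [0,0,0,0,0,3],
    [0,0,0,0,0,3]
  ]
}}

```text
clock: 19.1
position: [0.6118, -0.1679, 0.0714]
tool_rot: [3.139, 0.001, 0.105]
force: [0.3, -3.4, 2.3]
grip_width: 0.0424
```

```bash
python3 m.py
```

```text
19.1 [ 0.6118 -0.1679  0.0714] 6.01 [ 0.3 -3.4  2.3] M [-0.508  0.301  0.412] 0.0424 -0.05
```

{"fn": "arm_command", "kwargs": {
  "targets": [
    [0,0,0,0,0,3],
    [0,0,0,0,0,3]
  ]
}}

```text
clock: 19.3
position: [0.6119, -0.1679, 0.0714]
tool_rot: [3.139, 0.0, 0.007]
force: [-0.7, -2.0, 3.6]
grip_width: 0.0421
```

```bash
python3 m.py
```

```text
19.3 [ 0.6119 -0.1679  0.0714] 0.38 [-0.7 -2.   3.6] M [-0.433  0.354  0.444] 0.0421 -0.13
```

{"fn": "arm_command", "kwargs": {
  "targets": [
    [0,0,0,0,0,3],
    [0,0,0,0,0,3]
  ]
}}

```text
clock: 19.5
position: [0.6119, -0.1679, 0.0714]
tool_rot: [3.139, 0.0, -0.091]
force: [-0.1, -1.8, 2.6]
grip_width: 0.0426
```

```bash
python3 m.py
```

```text
19.5 [ 0.6119 -0.1679  0.0714] -5.24 [-0.1 -1.8  2.6] M [-0.459  0.308  0.389] 0.0426 -0.21
```

{"fn": "arm_command", "kwargs": {
  "targets": [
    [0,0,0,0,0,3],
    [0,0,0,0,0,3]
  ]
}}

```text
clock: 19.7
position: [0.6119, -0.1679, 0.0714]
tool_rot: [3.139, 0.0, -0.19]
force: [-0.5, -2.4, 2.9]
grip_width: 0.0424
```

```bash
python3 m.py
```

```text
19.7 [ 0.6119 -0.1679  0.0714] -10.87 [-0.5 -2.4  2.9] M [-0.508  0.383  0.369] 0.0424 -0.29
```

{"fn": "arm_command", "kwargs": {
  "targets": [
    [0,0,0,0,0,3],
    [0,0,0,0,0,3]
  ]
}}

```text
clock: 19.9
position: [0.6119, -0.1679, 0.0714]
tool_rot: [3.139, 0.0, -0.288]
force: [-0.9, -2.3, 4.5]
grip_width: 0.0425
```

```bash
python3 m.py
```

```text
19.9 [ 0.6119 -0.1679  0.0714] -16.49 [-0.9 -2.3  4.5] M [-0.398  0.497  0.515] 0.0425 -0.37
```

{"fn": "arm_command", "kwargs": {
  "targets": [
    [0,0,0,0,0,3],
    [0,0,0,0,0,3]
  ]
}}

```text
clock: 20.1
position: [0.612, -0.1679, 0.0716]
tool_rot: [3.139, -0.0, -0.386]
force: [-1.2, -2.2, 3.8]
grip_width: 0.0424
```

```bash
python3 m.py
```

```text
20.1 [ 0.612  -0.1679  0.0716] -22.09 [-1.2 -2.2  3.8] M [-0.585  0.59   0.711] 0.0424 -0.45
```

{"fn": "arm_command", "kwargs": {
  "targets": [
    [0,0,0,0,0,3],
    [0,0,0,0,0,2]
  ]
}}

```text
clock: 20.3
position: [0.612, -0.1679, 0.0718]
tool_rot: [3.139, -0.0, -0.467]
force: [-2.2, -2.6, 4.4]
grip_width: 0.0424
```

```bash
python3 m.py
```

```text
20.3 [ 0.612  -0.1679  0.0718] -26.75 [-2.2 -2.6  4.4] M [-0.682  0.85   0.578] 0.0424 -0.51
```

{"fn": "arm_command", "kwargs": {
  "targets": [
    [0,0,0,0,0,0],
    [0,0,0,0,0,0],
    [0,0,0,0,0,0],
    [0,0,0,0,0,0],
    [0,0,0,0,0,0]
  ]
}}

```text
clock: 20.8
position: [0.612, -0.168, 0.0718]
tool_rot: [3.139, 0.0, -0.459]
force: [-1.3, -2.6, 3.8]
grip_width: 0.0423
```

```bash
python3 m.py
```

```text
20.8 [ 0.612  -0.168   0.0718] -26.31 [-1.3 -2.6  3.8] M [-0.438  0.519  0.081] 0.0423 -0.51
```

{"fn": "arm_command", "kwargs": {
  "targets": [
    [0,0,0,0,0,1.5],
    [0,0,0,0,0,1.5]
  ]
}}

```text
clock: 21.0
position: [0.612, -0.168, 0.0719]
tool_rot: [3.139, -0.0, -0.513]
force: [-3.1, -3.1, 7.2]
grip_width: 0.0425
```

```bash
python3 m.py
```

```text
21.0 [ 0.612  -0.168   0.0719] -29.39 [-3.1 -3.1  7.2] M [-0.335  0.882  0.54 ] 0.0425 -0.55
```

{"fn": "arm_command", "kwargs": {
  "targets": [
    [0,0,0.2,0,0,1.5],
    [0,0,0,0,0,1.5]
  ]
}}

```text
clock: 21.2
position: [0.6121, -0.168, 0.072]
tool_rot: [3.139, -0.0, -0.568]
force: [-0.3, -2.4, 3.4]
grip_width: 0.0421
```

```bash
python3 m.py
```

```text
21.2 [ 0.6121 -0.168   0.072 ] -32.56 [-0.3 -2.4  3.4] M [-0.355  0.406  0.655] 0.0421 -0.59
```

{"fn": "arm_command", "kwargs": {
  "targets": [
    [0,0,0,0,0,0]
  ]
}}

```text
clock: 21.3
position: [0.612, -0.1679, 0.072]
tool_rot: [3.139, -0.001, -0.569]
force: [-1.2, -2.9, 3.3]
grip_width: 0.0422
```

```bash
python3 m.py; python3 - <<'E'
from h import *
import pickle
s,f=shot("wrist");s0,f0=pickle.load(open('d8.pkl','rb'))
a=f["color"][240:480,190:450];b=f0["color"][240:480,190:450]
# tool-frame comparison of nut outline edges vs earlier
for im in(b,a):
    e=cv2.Canny(cv2.cvtColor(im,cv2.COLOR_RGB2GRAY),40,120)[45:125,75:175]
    l=cv2.HoughLinesP(e,1,np.pi/360,18,minLineLength=22,maxLineGap=4)
    print([] if l is None else [(v.tolist(),round(float(np.degrees(np.arctan2(v[3]-v[1],v[2]-v[0]))),1)) for v in l[:,0]])
cv2.imwrite('pics/v9.png',cv2.resize(a,(520,480),interpolation=cv2.INTER_CUBIC)[:,:,::-1])
E
```

```text
21.3 [ 0.612  -0.1679  0.072 ] -32.62 [-1.2 -2.9  3.3] M [-0.491  0.691  0.417] 0.0422 -0.59
[([50, 74, 85, 57], -25.9), ([9, 55, 47, 75], 27.8), ([6, 13, 31, 0], -27.5), ([65, 0, 90, 13], 27.5), ([49, 74, 84, 57], -25.9)]
[([51, 74, 88, 56], -25.9), ([8, 55, 47, 74], 26.0), ([94, 37, 99, 67], 80.5), ([89, 55, 90, 18], -88.5), ([12, 30, 39, 12], -33.7), ([8, 11, 30, 0], -26.6), ([49, 74, 88, 55], -26.0)]
```

View pics/v9.png

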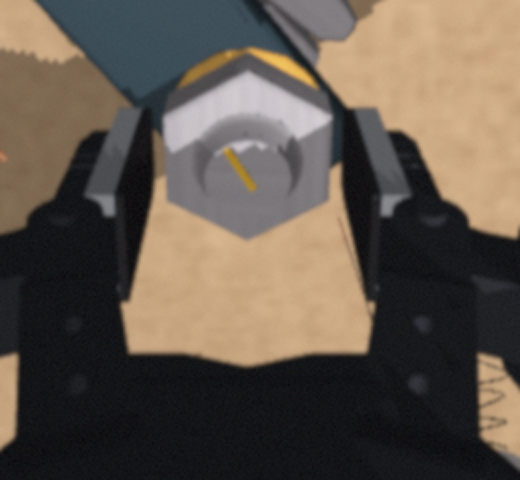

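Picture: the nut is aligned with the fingers. The stem mark rotated 110.5° in the tool frame against 110.7° of tool turn, so the foot has not turned. One more small step to be sure of tightness.

{"fn": "arm_command", "kwargs": {
  "targets": [
    [0,0,0,0,0,1.5],
    [0,0,0,0,0,1.5]
  ]
}}

```text
clock: 21.55
position: [0.6121, -0.168, 0.0721]
tool_rot: [3.139, -0.001, -0.622]
force: [-2.4, -4.6, 5.4]
grip_width: 0.0425
```

```bash
python3 m.py
```

```text
21.55 [ 0.6121 -0.168   0.0721] -35.62 [-2.4 -4.6  5.4] M [-0.771  1.149  0.661] 0.0425 -0.64
```

{"fn": "arm_command", "kwargs": {
  "targets": [
    [0,0,0,0,0,0],
    [0,0,0,0,0,0],
    [0,0,0,0,0,0],
    [0,0,0,0,0,0],
    [0,0,0,0,0,0]
  ]
}}

```text
clock: 22.05
position: [0.6121, -0.168, 0.0722]
tool_rot: [3.139, -0.001, -0.623]
force: [-5.4, -2.0, 5.1]
grip_width: 0.0426
```

```bash
python3 m.py
```

```text
22.05 [ 0.6121 -0.168   0.0722] -35.67 [-5.4 -2.   5.1] M [-0.255  1.476  0.423] 0.0426 -0.64
```

Estimates: about 0.66 read just after the step, 0.62 by the rest rule and 0.82 by angle, so around 0.75 N m. Release and rise.

{"fn": "arm_command", "kwargs": {
  "targets": [
    [0,0,0,0,0,0],
    [0,0,0,0,0,0],
    [0,0,0,0,0,0],
    [0,0,0,0,0,0],
    [0,0,-10,0,0,0],
    [0,0,-25,0,0,0],
    [0,0,-40,0,0,0],
    [0,0,-40,0,0,0]
  ],
  "grip": 75
}}

```text
clock: 22.85
position: [0.6099, -0.1656, 0.1865]
tool_rot: [3.137, 0.009, -0.622]
force: [0.5, 0.7, -0.1]
grip_width: 0.0638
```

{"fn": "arm_command", "kwargs": {
  "targets": [
    [0,0,-40,0,0,0],
    [0,0,-20,0,0,0],
    [0,0,0,0,0,0]
  ]
}}

```text
clock: 23.15
position: [0.612, -0.1656, 0.2572]
tool_rot: [3.141, 0.0, -0.622]
force: [-0.5, 0.3, 0.2]
grip_width: 0.0641
```

```bash
python3 - <<'E'
from h import *
s=bot.observe();print(s["clock"],s["position"],s["tool_rot"],s["qpos"])
plan([.5512,.0219,.22],np.radians(17),8)
E
```

```text
23.15 [ 0.61196738 -0.1655682   0.2572428 ] [ 3.14145827e+00  2.04047013e-04 -6.21886700e-01] [ 0.34261716  0.53699182 -0.25856357  1.55534086  0.1497735   1.06900621
 -0.57522143]
[[np.float64(-19.8), np.float64(-14.6), np.float64(4.7), np.float64(0.0), np.float64(0.0), np.float64(-6.58)], [np.float64(-18.0), np.float64(-16.8), np.float64(4.7), np.float64(0.0), np.float64(0.0), np.float64(-6.58)], [np.float64(-16.0), np.float64(-18.8), np.float64(4.7), np.float64(0.0), np.float64(0.0), np.float64(-6.58)], [np.float64(-13.7), np.float64(-20.5), np.float64(4.7), np.float64(0.0), np.float64(0.0), np.float64(-6.58)], [np.float64(-11.3), np.float64(-21.9), np.float64(4.7), np.float64(0.0), np.float64(0.0), np.float64(-6.58)], [np.float64(-8.7), np.float64(-23.0), np.float64(4.7), np.float64(0.0), np.float64(0.0), np.float64(-6.58)], [np.float64(-6.0), np.float64(-23.9), np.float64(4.7), np.float64(0.0), np.float64(0.0), np.float64(-6.58)], [np.float64(-3.2), np.float64(-24.4), np.float64(4.7), np.float64(0.0), np.float64(0.0), np.float64(-6.58)]]
```

{"fn": "arm_command", "kwargs": {
  "targets": [
    [-20,-15,0,0,0,-6.6],
    [-18,-17,0,0,0,-6.6],
    [-16,-19,0,0,0,-6.6],
    [-14,-20,5,0,0,-6.6],
    [-11,-22,5,0,0,-6.6],
    [-9,-23,5,0,0,-6.6],
    [-6,-24,5,0,0,-6.6],
    [-3,-24,5,0,0,-6.6]
  ],
  "grip": 60
}}

```text
clock: 23.95
position: [0.5454, 0.0249, 0.231]
tool_rot: [3.14, 0.0, 0.329]
force: [1.9, -0.6, 0.7]
grip_width: 0.0514
```

{"fn": "arm_command", "kwargs": {
  "targets": [
    [0,0,0,0,0,0],
    [0,0,0,0,0,0]
  ]
}}

```text
clock: 24.15
position: [0.5437, 0.0279, 0.2302]
tool_rot: [3.141, 0.002, 0.337]
force: [0.3, 0.0, 0.3]
grip_width: 0.0514
```

```bash
python3 - <<'E'
from h import *
np.set_printoptions(precision=4,suppress=True)
s,f=shot("wrist");print(s["clock"],s["position"],s["tool_rot"])
import pickle;pickle.dump((s,f),open('d10.pkl','wb'))
# handle visible between the fingers: end edge & axis
p=proj(f,[[.5512-.06,.0219+.19*.6,.012],[.5394,.0601,.012],[.5512,.0219,.012]],s);print(p)
u,v=p[1].astype(int);X,m=spanner(f,s,(u-60,max(0,v-80),u+60,v+60))
mu=X.mean(0);d=np.linalg.svd(X-mu,full_matrices=False)[2][0];d*=np.sign(d[1]);a=(X-mu)@d;b=(X-mu)@[-d[1],d[0]]
print("n",len(X),"dir deg",np.degrees(np.arctan2(d[1],d[0])),"width",np.ptp(b),"end",mu+d*a.max(),"grip",mu+d*(a.max()-.04))
plan([.5512,.0219,.10],np.radians(17),4)
E
```

```text
24.15 [0.5437 0.0279 0.2302] [3.1412 0.0019 0.337 ]
[[299.1393  83.1944]
 [321.0568 180.8919]
 [319.271  220.6358]]
n 1338 dir deg 107.73676907334308 width 0.0225729045161494 end [0.537  0.0613] grip [0.5492 0.0232]
[[np.float64(1.3), np.float64(2.1), np.float64(32.6), np.float64(0.0), np.float64(0.03), np.float64(0.58)], [np.float64(1.3), np.float64(2.0), np.float64(32.6), np.float64(0.0), np.float64(0.03), np.float64(0.58)], [np.float64(1.3), np.float64(2.0), np.float64(32.6), np.float64(0.0), np.float64(0.03), np.float64(0.58)], [np.float64(1.3), np.float64(2.0), np.float64(32.6), np.float64(0.0), np.float64(0.03), np.float64(0.58)]]
```

{"fn": "arm_command", "kwargs": {
  "targets": [
    [1.5,2,33,0,0,0.4],
    [1,2,33,0,0,0.4],
    [1,2,33,0,0,0.4],
    [1,1,33,0,0,0.3],
    [0,0,25,0,0,0],
    [0,0,15,0,0,0],
    [0,0,0,0,0,0],
    [0,0,0,0,0,0]
  ]
}}

```text
clock: 25.0
position: [0.5531, 0.0157, 0.0528]
tool_rot: [3.138, -0.001, 0.292]
force: [-0.6, 0.4, 0.6]
grip_width: 0.0516
```

```bash
python3 - <<'E'
from h import *
s=bot.observe();print(s["clock"],s["position"],s["tool_rot"])
plan([.5492,.0232,.0225],np.radians(17.6),2)
E
```

```text
25.0 [0.55310631 0.01573155 0.0528342 ] [ 3.13752828e+00 -5.30275019e-04  2.92259972e-01]
[[np.float64(-0.8), np.float64(-4.2), np.float64(15.1), np.float64(0.12), np.float64(-0.01), np.float64(-0.43)], [np.float64(-0.8), np.float64(-4.2), np.float64(15.2), np.float64(0.12), np.float64(-0.01), np.float64(-0.43)]]
```

{"fn": "arm_command", "kwargs": {
  "targets": [
    [-1,-5,12,0.1,0,-0.4],
    [-1,-5,12,0.1,0,-0.4],
    [0,0,5,0,0,0],
    [0,0,0,0,0,0],
    [0,0,0,0,0,0]
  ]
}}

```text
clock: 25.5
position: [0.5493, 0.0251, 0.0236]
tool_rot: [3.14, -0.004, 0.306]
force: [-0.6, 0.0, -0.1]
grip_width: 0.0511
```

{"fn": "arm_command", "kwargs": {
  "targets": [
    [0,0,1,0,0,0],
    [0,0,0,0,0,0],
    [0,0,0,0,0,0],
    [0,0,0,0,0,0],
    [0,0,0,0,0,0]
  ],
  "grip": 0,
  "grip_force": 60
}}

```text
clock: 26.0
position: [0.5495, 0.025, 0.0235]
tool_rot: [3.14, -0.004, 0.306]
force: [-0.0, 1.3, -1.3]
grip_width: 0.0196
```

{"fn": "arm_command", "kwargs": {
  "targets": [
    [-0.3,-3,0,0,0,0],
    [0,-5,0,0,0,0],
    [0,-5,0,0,0,0],
    [0,0,0,0,0,0]
  ]
}}

```text
clock: 26.4
position: [0.5452, 0.038, 0.0235]
tool_rot: [3.14, -0.005, 0.305]
force: [-0.3, 1.3, -1.5]
grip_width: 0.0198
```

```bash
python3 -c "
from h import *
st(.06)"
```

```text
26.4 [0.5452 0.038  0.0235] [ 3.1396 -0.0047  0.3051] [-0.3  1.3 -1.5] [ 0.33  0.09 -0.  ]
jaw [ 0.6052 -0.1528] dir 107.48 back(mm) 15.297342784567759 front perp(mm) 1.013042000178755
[[np.float64(-0.2), np.float64(-11.2), np.float64(0.6), np.float64(0.03), np.float64(-0.07), np.float64(-0.11)], [np.float64(-0.2), np.float64(-11.2), np.float64(0.6), np.float64(0.03), np.float64(-0.07), np.float64(-0.11)], [np.float64(-0.2), np.float64(-11.2), np.float64(0.6), np.float64(0.03), np.float64(-0.07), np.float64(-0.11)], [np.float64(-0.1), np.float64(-11.2), np.float64(0.6), np.float64(0.03), np.float64(-0.07), np.float64(-0.11)]]
```

{"fn": "arm_command", "kwargs": {
  "targets": [
    [0,-6,0,0,0,0],
    [0,-7,0,0,0,0],
    [0,-7,0,0,0,0],
    [0,-7,0,0,0,0],
    [0,-7,0,0,0,0],
    [0,-5,0,0,0,0],
    [0,0,0,0,0,0]
  ]
}}

```text
clock: 27.1
position: [0.5321, 0.0794, 0.0235]
tool_rot: [3.14, -0.005, 0.306]
force: [-0.7, 1.3, -2.1]
grip_width: 0.0201
```

```bash
python3 -c "
from h import *
st(.06)"
```

```text
27.1 [0.5321 0.0794 0.0235] [ 3.1398 -0.0047  0.3063] [-0.7  1.3 -2.1] [ 0.3   0.23 -0.08]
jaw [ 0.5924 -0.1113] dir 107.55 back(mm) 58.69789526823505 front perp(mm) 0.43307082438915834
[[np.float64(-0.2), np.float64(-0.3), np.float64(0.6), np.float64(0.03), np.float64(-0.07), np.float64(-0.09)], [np.float64(-0.2), np.float64(-0.3), np.float64(0.6), np.float64(0.03), np.float64(-0.07), np.float64(-0.09)], [np.float64(-0.2), np.float64(-0.3), np.float64(0.6), np.float64(0.03), np.float64(-0.07), np.float64(-0.09)], [np.float64(-0.2), np.float64(-0.3), np.float64(0.6), np.float64(0.03), np.float64(-0.07), np.float64(-0.09)]]
```

{"fn": "arm_command", "kwargs": {
  "targets": [
    [-9,1,0,0,0,2],
    [-9,1,0,0,0,2.5],
    [-9,2,0,0,0,2.5],
    [-9,2,0,0,0,2.5],
    [-9,3,0,0,0,2.5],
    [-8,3,0,0,0,2.5],
    [-6,3,0,0,0,2],
    [0,0,0,0,0,0]
  ]
}}

```text
clock: 27.9
position: [0.4771, 0.0542, 0.0238]
tool_rot: [-3.139, -0.01, 0.009]
force: [-0.5, -1.6, -1.0]
grip_width: 0.0199
```

{"fn": "arm_command", "kwargs": {
  "targets": [
    [0,0,0,0,0,0],
    [0,0,0,0,0,0],
    [0,0,0,0,0,0]
  ],
  "grip": 60
}}

```text
clock: 28.2
position: [0.4779, 0.0546, 0.0239]
tool_rot: [-3.139, -0.011, 0.011]
force: [-0.3, -0.6, 0.5]
grip_width: 0.0511
```

{"fn": "arm_command", "kwargs": {
  "targets": [
    [0,0,-10,0,0,0],
    [0,0,-30,0,0,0],
    [0,0,-45,0,0,0],
    [0,0,-45,0,0,0],
    [0,0,-45,0,0,0],
    [0,0,-45,0,0,0],
    [0,0,0,0,0,0],
    [0,0,0,0,0,0]
  ]
}}

```text
clock: 29.0
position: [0.4743, 0.0551, 0.2574]
tool_rot: [-3.138, -0.011, 0.016]
force: [-0.8, -0.2, -0.1]
grip_width: 0.0511
```

```bash
python3 - <<'E'
from h import *
s=bot.observe();print(s["clock"],s["position"],s["tool_rot"],s["force"])
f=shot("wrist")[1];t=shot("top")[1];g=shot("scene")[1]
a=cv2.resize(t["color"][120:330,140:460],(400,262));b=cv2.resize(g["color"],(400,300))[:262]
cv2.imwrite('pics/fin.png',np.vstack([np.hstack([a,b]),np.hstack([cv2.resize(f["color"],(400,300)),cv2.resize(g["color"][150:300,220:420],(400,300))])])[:,:,::-1])
E
```

```text
29.0 [0.47431024 0.05508049 0.25742301] [-3.13818615 -0.01130575  0.01598332] [-0.77726812 -0.2132153  -0.09056971]
```

View pics/fin.png

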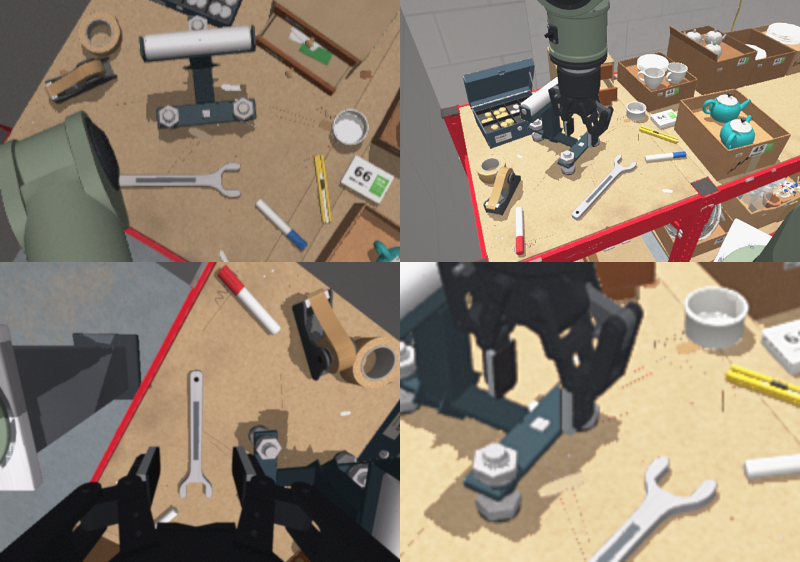

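Final view: the spanner lies flat on the bench clear of the foot. The marker, cutter, pad, ramekin and dispenser are where they were, and the gripper is in free air. Hand in.

```bash
python3 -c "
from workcell import bot
print(bot.job_done())"
```

```text
the job is handed in; nothing more can be done
None
```

I locked the front right foot as asked and handed the job in at about 29 s of the 72 s allowed. The one thing I couldn't pin down is the nut's exact torque.

- **Spanner on the foot:** I slid it along the bench onto the hexagon until the jaw bottom touched (about 10 N). I then swung the handle back until it met the left foot (about 14 N).
- **Nut tightened:** I turned it clockwise about 115°. It first bore on the washer near 90–95°.
- **Foot did not turn:** just before the last 3° of turning, the mark on the stem had moved only about 0.2°. I did not measure it again afterwards.
- **Spanner removed:** I drew it off and left it close to where it started. The last picture shows it clear of the foot, with the other things on the bench not visibly moved.

**Checks that disagreed:**
- **Torque:** three estimates differ, so I take it as about 0.75 N m:
  - 0.66 N m was read just after the last step.
  - About 0.62 N m follows from the half-second rest reading (0.42 plus 0.2).
  - About 0.82 N m follows from the angle turned after first touch.
- **First grasp:** my first grip slipped up off the nut onto the stem and loosened the nut by about 8°. I gripped it again higher.
- **Grip width:** on the nut the gripper read about 42 mm instead of 36 mm. The pictures showed the nut turning exactly with the fingers.

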